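# Load the palette knives into the blade box

### The job

Open the lid of the grey blade box right back until it rests on its stop, then, with the cam lever still open, load every palette knife from the drying stand blade first, so that its blade lies nearly all the way in under the clear hold-down plate (only the blades can be reached in the stand and only the handles in the box, so each knife will need setting down and regripping on the way). Then turn the cam lever until it stands over its black index line, so that the plate grips all the blades, without overrunning it; leave the lid open and keep the amber glass jar behind them standing.

Things in the scene. Friction and masses are not known exactly. Their poses are not given: they have to be found in the camera images.
- stand: Drying stand: fixed low white-painted metal roof, 125 mm deep (stand x -57.5 to 67.5) and 235 wide (y); top 41, underside 36 mm above the counter. Closed at back (+x) and sides, open at the front (-x). Under it three channels 70 mm wide, centred at stand y -75, 0, 75, parted by 5 mm walls. Origin on the counter, z up.
- box: Blade box: fixed grey metal box, 245 (box x) x 240 (y) x 60 mm high, floor 5 mm thick, walls 5 mm, NO wall at the front (-x), so knives slide in over the floor. Origin on the counter under its centre; +x points to the hinged back wall z up. A rail before the back wall stops blade tips at x = 106. The clear plate lies over its back half. The lever is outside the -y wall on a block 50 x 50 mm, 36 high.
- plate: Clear level hold-down plate in the box, 97 (box x 6.5 to 103.5) x 222 (y) x 6 mm, on a steel press bar 24 wide and 5 deep that runs along y under it (box x 49 to 73). Origin: box x = 61, y = 0, centre of the bar's underside, 29 mm above the counter at lever 0, 10 mm lower per rad. Blades go in under it from the box's front.
- pad: Black sprung rubber pad under the plate, 86 (box x, 17 to 103) x 220 (y) x 6 mm; origin under its centre; its top is 13 mm above the counter; a ramp leads up to it from box x = 3. Gives up to 5 mm, about 2.5 N per mm.
- box_slot0 (a point): A good place for a loaded knife's origin, on the box's floor: box x = -52, y = -66, z = 5 mm, the knife's x axis along box +x. Knives may lie elsewhere, side by side.
- box_slot1 (a point): As slot0, at box y = 0.
- box_slot2 (a point): As slot0, at box y = 66 mm.
- lid (a joint): Angle of the box's lid (rad): 0 shut, 1.8 leaning back on its stop. Hinged along box y on the back rim; 245 x 240 x 6 mm, 350 g. Let go below about 1.4 rad it falls shut; beyond 1.6 it falls back on its stop.
- lid_hinge (a point): Middle of the lid's hinge line: box x = 122.5, y = 0, z = 60.5 mm.
- lid_handle (a point): Middle of the steel bar handle on the lid: round bar about 100 mm long, parallel to box y, 35 mm off the lid's outer face, 30 mm in from its front edge (215 mm from the hinge along the lid). Moves with the lid; 101 mm above the counter when shut.
- lever (a joint): Cam lever angle (rad) about an upright axle, growing counter-clockwise from above. 0: along box -x; 1.57: along box -y, straight out from the box. Lowers the plate 1 mm per 0.1 rad: at 1.2 it just touches the blades, at 1.38 (over the black index line on block and counter) it grips them rightly; past 1.6 is overrun, end stop 2.0. Stays where left (0.25 N m friction).
- lever_knob (a point): Middle of the upright black round knob at the lever's end: 18 mm diameter, 42 tall, 78 mm from the axle, its middle 68.5 mm above the counter; the lever arm lies under it, its top 48 mm above the counter.
- lever_pivot (a point): Point on the lever's upright axle (box x = 40, y = -145 mm), at the height of the knob's middle.
- jar: Amber glass jar with a steel lid, 60 mm diameter, 85 tall, standing on the counter behind and between stand and box. Origin under its centre, z up.
- knife0: Palette knife (2 or 3, alike; absent: None), 120 g: black flat-sided handle 95 x 30 x 20 mm, steel blade 105 x 30 x 4 mm. Origin under the handle's middle, x axis to the blade tip: handle x -47.5 to 47.5, blade to 152.5, blade's mid-plane at z 10 (8 mm clear of a flat surface). Starts on the counter in a channel of the stand, handle wholly under the roof, blade out at the front.
- knife0_tip (a point): Tip of that knife's blade (knife x = 152.5, z = 10 mm).
- knife1: Palette knife (2 or 3, alike; absent: None), 120 g: black flat-sided handle 95 x 30 x 20 mm, steel blade 105 x 30 x 4 mm. Origin under the handle's middle, x axis to the blade tip: handle x -47.5 to 47.5, blade to 152.5, blade's mid-plane at z 10 (8 mm clear of a flat surface). Starts on the counter in a channel of the stand, handle wholly under the roof, blade out at the front.
- knife1_tip (a point): Tip of that knife's blade (knife x = 152.5, z = 10 mm).
- knife2: Palette knife (2 or 3, alike; absent: None), 120 g: black flat-sided handle 95 x 30 x 20 mm, steel blade 105 x 30 x 4 mm. Origin under the handle's middle, x axis to the blade tip: handle x -47.5 to 47.5, blade to 152.5, blade's mid-plane at z 10 (8 mm clear of a flat surface). Starts on the counter in a channel of the stand, handle wholly under the roof, blade out at the front.
- knife2_tip (a point): Tip of that knife's blade (knife x = 152.5, z = 10 mm).
Things that resemble listed ones, but are neither listed nor needed, are in the scene too. Leave any yellow look-alike of the knife1 alone.

How it is judged:
By the outcome, as a careful person would: the job done as asked, in the order asked, and still so for the second after the job is handed in, with the robot touching nothing.
Of knife0, knife1, knife2 only 2 to 3 are there at a start; the rules pass over those that are not, and their reading is None.
At some moment in a run one of knife0, knife1, knife2 may be knocked a few centimetres aside while the robot is not near it.
Once in a run the grip may slacken for a moment while it holds something.
It also fails if it takes over 210 s, if anything falls off the work surface, if the arm or the gripper's body presses on something with over 40 N, if the wrist force passes 120 N, or if a joint passes its speed limit or range.

### The arm

A 6-joint arm with a two-finger parallel gripper is mounted at the origin on the work surface. World frame = base frame: x ahead of the robot, y to its left, z up, the work surface at z = 0. Lengths are in m, angles in rad, forces in N, time in s.
With the tool pointing down it reaches from about 0.25 to 0.775 m from the base axis. Payload 4 kg.
Tool frame: the origin (TCP) lies at the very end of the fingers, on their centre line; the grasp point (between the pads) lies 19 mm behind it; x points along the fingers, y is the direction in which the jaws open and shut, and the axes are right-handed (so a half turn about x gives the same grasp; the last joint's range is limited). The gripper opens to 94 mm and grips with 3 to 60 N. Pads are 16 mm wide; open, the fingers measure 119 mm over their backs; the gripper's body (75 mm by 177 mm) begins 78 mm behind the grasp point.
Start: joints at [-1.215, 0.087, 1.371, -0, 1.684, -0.103], TCP at [0.244, -0.493, 0.174] pointing down, gripper open.
Joint ranges: [-3.1, 3.1], [-0.76, 2.03], [0.27, 2.55], [-1.08, 4.22], [0.17, 2.65], [-2.57, 2.57]. Speed limits (rad/s): [2.79, 2.79, 3.14, 3.14, 3.14, 3.14].

### API

Orientations are given as a 3x3 rotation matrix whose columns are the frame's x, y, z axes.
In Python, from cell import r gives the robot as it stands. The module is installed in compiled form; this text tells all that it offers.
- The arm moves only by the shell command python3 -m jog 'ROWS' [FORCE]. ROWS is JSON, a list of rows, each a list of 7 numbers: the closure in counts, from 0 (fully open) to 255 (shut), then the shift along the world's x, y, z in cm, then the turn, a rotation vector about the world's x, y, z in degrees. A call has 1 to 20 rows; each row shifts and turns the pose as measured when the row begins; what a row does not reach is not made up. A row lasts 1/10 s, in which the tool goes at most 50 mm and 8.59 degrees, less where a joint would pass 70% of its speed; a pose out of reach is approached as far as the arm can. A call with a gripper value outside its range is refused whole. The fingers move at their own pace and stop on an object; FORCE is the grip in N (left out, the last holds). Time passes only in rows, so rows that do not move let the fingers close. It gives the time, the measured TCP pose, the force and the opening at its end, in the units of the state.
- r.get_state(): the state, without advancing time (a new reading comes with each control period).
- r.snapshot(name): name is "scene" or "top" or "wrist"; returns a dict with "img" (384x512x3 uint8, red, green, blue), "depth" (384x512 float32, m along the optical axis (not along the pixel's ray), 0 where there is no reading), "intrinsics" (3x3 intrinsics, pixels), "R" (3x3) and "t" (3): a world point X has camera coordinates R X + t; the wrist camera has in their place "mount" (4x4, takes a point from camera to tool coordinates, whose origin is the TCP and whose axes are the tool frame's). Camera axes: x right, y down, z forward; pixel columns grow to the right and rows downward; lengths in m; the calibration is good to about 2 mm. A picture is of the moment at which its call begins: read the wrist's pose just before it.
- r.hand_in(): hands the job in, once; it reports no verdict.
The state is a dict: "time": time; "qpos": joint angles; "joint_vel": joint speeds; "joint_torque": joint torques, N m; "ee_pos": TCP position; "eef_rot": TCP orientation; "force": force on the tool from outside, world axes, zero at the start; "wrist_torque": the same for the moment, N m; "grip_width": finger opening in m.
Only numpy, scipy, OpenCV 4.12 (cv2) and the standard library are available. Lean on these libraries where they do the work, as an engineer would, in place of code of your own. Each camera call takes 0.05 s, during which the arm holds its last target. There are 200 camera calls.

## Working session

There is one attempt and no reset: what is moved stays moved. The work goes in short steps, Python scripts to look and compute and a shell command to move; the robot and the scene stay as the last step left them, time stands still between calls to the robot, and variables do not carry over. Pictures are saved under pics/ and viewed, about 12 in all and at most 16, crops included, and the job is handed in when it is done.

```bash
mkdir -p pics
cat > h.py <<'E'
import numpy as np, cv2, json
from cell import r
def snap(n,f=None):
    s=r.get_state(); d=r.snapshot(n)
    if n=='wrist':
        T=np.eye(4);T[:3,:3]=np.array(s['eef_rot']);T[:3,3]=s['ee_pos']
        C=T@np.array(d['mount']); d['R']=C[:3,:3].T; d['t']=-C[:3,:3].T@C[:3,3]
    d['R']=np.array(d['R']);d['t']=np.array(d['t']);d['K']=np.array(d['intrinsics'])
    if f: cv2.imwrite('pics/'+f,d['img'][:,:,::-1])
    return d
def ray(d,uv,z):
    "pixel -> world on plane z"
    uv=np.atleast_2d(uv).astype(float); p=np.c_[uv,np.ones(len(uv))]@np.linalg.inv(d['K']).T@d['R']
    c=-d['R'].T@d['t']; return c+p*((z-c[2])/p[:,2])[:,None]
def pts(d):
    "world points from depth HxWx3"
    h,w=d['depth'].shape; u,v=np.meshgrid(np.arange(w),np.arange(h))
    p=np.stack([u,v,np.ones_like(u)],-1)@np.linalg.inv(d['K']).T*d['depth'][...,None]
    return (p-d['t'])@d['R']
def proj(d,X):
    q=(np.atleast_2d(X)@d['R'].T+d['t'])@d['K'].T; return q[:,:2]/q[:,2:]
E
python3 - <<'E'
from h import *
a=snap('top','top0.png');b=snap('scene','scene0.png')
im=np.hstack([a['img'],b['img']])
for d in (a,b): print(d['K'][0,0],(-d['R'].T@d['t']).round(3),d['R'].round(2).tolist())
np.save('top0.npy',pts(a))
E
```

```text
412.97428454356 [ 0.449 -0.012  1.436] [[0.02, -1.0, 0.02], [-1.0, -0.02, -0.04], [0.04, -0.02, -1.0]]
467.8284553667904 [1.083 0.779 0.941] [[-0.81, 0.59, -0.02], [0.39, 0.51, -0.77], [-0.44, -0.63, -0.64]]
```

View pics/top0.png

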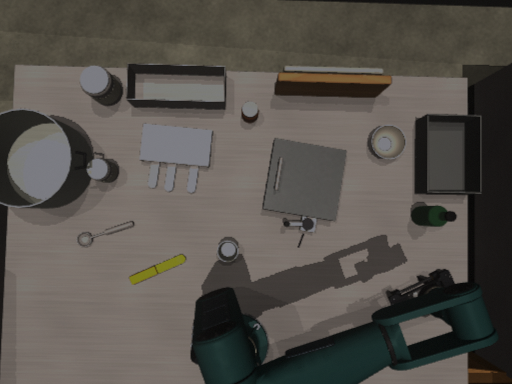

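View pics/scene0.png

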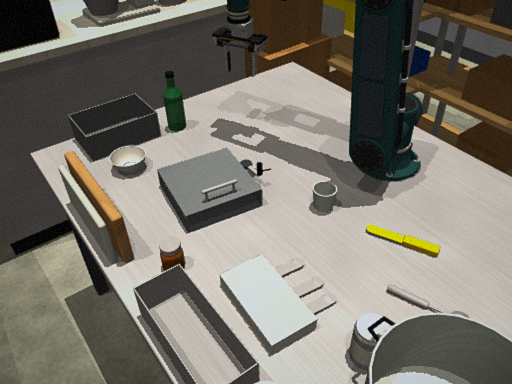

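```bash
cat > m.py <<'E'
from h import *
d=snap('top'); P=pts(d); z=P[...,2]
def rect(lo,hi,x0,x1,y0,y1,zp):
    m=((z>lo)&(z<hi)).astype(np.uint8); k=np.zeros_like(m);k[y0:y1,x0:x1]=m[y0:y1,x0:x1]
    c=max(cv2.findContours(k,0,2)[0],key=cv2.contourArea)[:,0]
    w=ray(d,c,zp)[:,:2]; (cx,cy),(a,b),t=cv2.minAreaRect((w*1000).astype(np.float32))
    print('rect',round(cx,1),round(cy,1),'size',round(a,1),round(b,1),'ang',round(t,2),len(c), 'zmed',np.median(z[k>0]).round(4)); return w
rect(.055,.08,255,355,130,225,.0665)
rect(.03,.05,130,222,115,172,.041)
print('handle'); rect(.085,.115,265,300,145,200,.105)
print('knob'); rect(.075,.1,275,305,210,235,.0895)
print('jar'); rect(.07,.1,235,265,95,125,.085)
print('cup'); rect(.03,.15,210,245,232,268,.08)
# blades
g=cv2.cvtColor(d['img'],cv2.COLOR_RGB2HSV)
print('blade z'); print((z[160:195:5,145:205:4]*1000).round().astype(int))
big=cv2.resize(d['img'][110:245,120:350],None,fx=3.4,fy=3.4,interpolation=cv2.INTER_CUBIC)
cv2.imwrite('pics/crop1.png',big[:,:,::-1])
E
python3 m.py
```

```text
rect 562.3 -212.5 size 244.7 240.2 ang 81.68 96 zmed 0.0666
rect 671.2 224.1 size 234.8 125.4 ang 85.91 44 zmed 0.0408
handle
rect 576.1 -121.3 size 10.1 109.0 ang 81.67 27 zmed 0.1053
knob
rect 413.1 -153.4 size 13.0 16.3 ang 1.21 9 zmed 0.0907
jar
rect 789.3 -24.6 size 53.4 49.6 ang 1.31 25 zmed 0.0844
cup
rect 319.2 40.0 size 68.2 68.5 ang 1.17 37 zmed 0.0656
blade z
[[39 38 38 43 44 41 42 46 39 41 43 44 49 40 40]
 [-2  4 12 11 -2  3 11 10  2  2 11 -3 12 41 41]
 [-3 11 10  8 -1 -1 13 12 -6  1 -1 16 14 15 -2]
 [ 3 11 14  9 -2  3 10 11  4 -1 -1 11 17  6 -2]
 [-3 14 13 -1  1 15 12  8  0  2 -5 14 14  4 -3]
 [ 3 10 14 -3  0  8 12  1  5  2  5 10 13 -4 -3]
 [ 4  3  3  1 -2 10 15 -6  0  0  2 14  9  5  1]]
```

View pics/crop1.png

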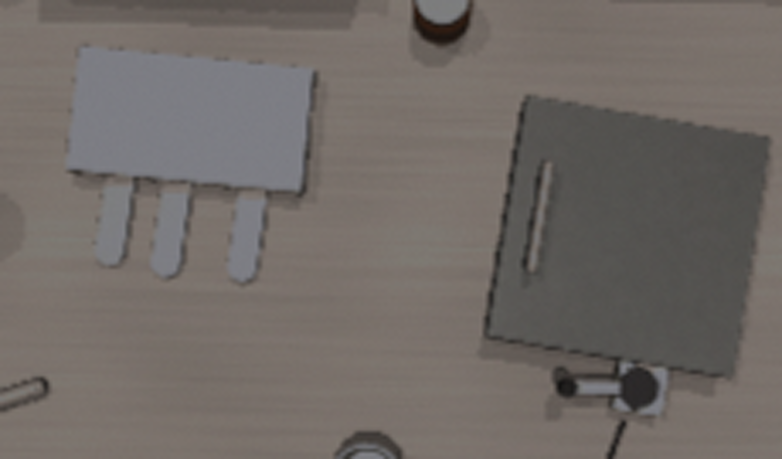

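```bash
cat >> h.py <<'E'
BX=np.array([.5623,-.2125]); A=np.deg2rad(-98.32)
xb=np.array([np.cos(A),np.sin(A)]); yb=np.array([-xb[1],xb[0]])
def box(x,y): return BX+x/1000*xb+y/1000*yb
def unbox(p): q=np.array(p)[:2]-BX; return (q@xb*1000).round(1),(q@yb*1000).round(1)
def st():
    s=r.get_state(); R=np.array(s['eef_rot']); print('t',round(s['time'],2),'tcp mm',(np.array(s['ee_pos'])*1000).round(1),'yaw_y',np.rad2deg(np.arctan2(R[1,1],R[0,1])).round(1),'x',R[:,0].round(3),'F',np.array(s['force']).round(1),'w',round(s['grip_width']*1000,1),'q',np.array(s['qpos']).round(2)); return s
E
python3 - <<'E'
from h import *
st()
for p in [(-92.5,0),(40,-145)]: print(box(*p).round(4))
d=snap('top'); 
for t,b in [((119,180),(110,262)),((177,188),(167,275)),((251,197),(243,280))]:
    w=ray(d,np.array([t,b])/3.4+[120,110],.012)[:,:2]; v=w[1]-w[0]; print(w.round(4),np.rad2deg(np.arctan2(v[1],v[0])).round(1),np.linalg.norm(v).round(3))
E
```

```text
t 0.15 tcp mm [ 243.4 -492.7  173. ] yaw_y -63.7 x [-0.001  0.002 -1.   ] F [ 0.2  0.  -0.3] w 93.8 q [-1.22  0.09  1.37  0.    1.68 -0.1 ]
[ 0.5757 -0.121 ]
[ 0.413  -0.2311]
[[0.6112 0.2962]
 [0.5278 0.3026]] 175.6 0.084
[[0.6045 0.2374]
 [0.516  0.2448]] 175.2 0.089
[[0.5972 0.1623]
 [0.5127 0.168 ]] 176.1 0.085
```

```bash
python3 -m jog '[[110,2.8,3.1,0,0,0,-3],[110,2.8,3.1,0,0,0,-3],[110,2.8,3.1,0,0,0,-3],[110,2.8,3.1,0,0,0,-3],[110,2.8,3.1,0,0,0,-3],[110,2.8,3.1,0,0,0,-3],[110,2.8,3.1,0,0,0,-3],[110,2.8,3.1,0,0,0,-3],[110,2.8,3.1,0,0,0,-3],[110,2.8,3.1,0,0,0,-3],[110,2.8,3.1,0,0,0,-3],[110,2.8,3.1,0,0,0,-2]]' 25; python3 -c "
from h import *
st()"
```

```text
time: 1.4
ee_pos: [0.5848, -0.108, 0.1693]
eef_rot: [[-0.002, -0.189, -0.982], [0.004, -0.982, 0.189], [-1.0, -0.004, 0.003]]
force: [0.0, -1.4, 0.0]
grip_width: 0.0533
t 1.4 tcp mm [ 584.8 -108.   169.3] yaw_y -100.9 x [-0.002  0.004 -1.   ] F [ 0.  -1.4  0. ] w 53.3 q [-0.28  0.19  1.26  0.    1.69  1.48]
```

```bash
python3 -m jog '[[110,-0.9,-1.3,0,0,0,2.6],[110,0,0,0,0,0,0]]'
python3 - <<'E'
from h import *
st(); d=snap('wrist','w1.png'); P=pts(d); z=P[...,2]
m=((z>.088)&(z<.115)).astype(np.uint8)
n,l,s,c=cv2.connectedComponentsWithStats(m)
for i in range(1,n):
    if s[i,4]>100: q=P[l==i]; print(s[i],q.mean(0).round(4),q.min(0).round(3),q.max(0).round(3))
print(proj(d,[[.5757,-.121,.101]]))
E
```

```text
time: 1.6
ee_pos: [0.5786, -0.1149, 0.1672]
eef_rot: [[-0.004, -0.134, -0.991], [0.007, -0.991, 0.134], [-1.0, -0.006, 0.005]]
force: [0.2, -0.3, 0.6]
grip_width: 0.0532
t 1.6 tcp mm [ 578.6 -114.9  167.2] yaw_y -97.7 x [-0.004  0.007 -1.   ] F [ 0.2 -0.3  0.6] w 53.2 q [-0.3   0.18  1.28  0.01  1.69  1.41]
[ 254  127   14  118 1416] [ 0.5847 -0.1235  0.1051] [ 0.527 -0.135  0.1  ] [ 0.635 -0.111  0.108]
[[258.75296467 194.23576093]]
```

View pics/w1.png

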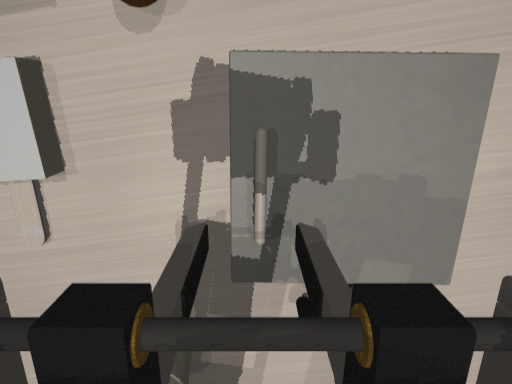

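```bash
python3 -m jog '[[110,0,-0.7,-2,0,0,0],[110,0,0,-3,0,0,0],[110,0,0,-2.4,0,0,0],[110,0,0,0,0,0,0]]'; python3 -c "
from h import *
st()"
```

```text
time: 2.05
ee_pos: [0.5789, -0.1222, 0.0925]
eef_rot: [[0.001, -0.142, -0.99], [0.009, -0.99, 0.142], [-1.0, -0.009, 0.001]]
force: [-0.2, 0.3, -0.5]
grip_width: 0.0533
t 2.05 tcp mm [ 578.9 -122.2   92.5] yaw_y -98.1 x [ 0.001  0.009 -1.   ] F [-0.2  0.3 -0.5] w 53.3 q [-0.31  0.21  1.39  0.01  1.54  1.4 ]
```

```bash
python3 -m jog '[[110,0,0,-0.9,0,0,0],[110,0,0,0,0,0,0],[255,0,0,0,0,0,0],[255,0,0,0,0,0,0],[255,0,0,0,0,0,0],[255,0,0,0,0,0,0],[255,0,0,0,0,0,0]]' 20
cat > arc.py <<'E'
from h import *
import sys
s=st(); p=np.array(s['ee_pos'])+np.array(s['eef_rot'])[:,0]*-.019
bx,by=unbox(p); th=np.arctan2(p[2]*1000-60.5,122.5-bx)-.187; print('lid est',th.round(3),'r',np.hypot(p[2]*1000-60.5,122.5-bx).round(1),bx,by)
def pos(t): return np.r_[box(122.5-218.8*np.cos(t+.187),by),.0605+.2188*np.sin(t+.187)]
T=[th]+list(np.arange(th+.1,th+.65,.1)); 
for a,b in zip(T[:-1],T[1:]): print((100*(pos(b)-pos(a))).round(2).tolist())
E
python3 arc.py
```

```text
time: 2.75
ee_pos: [0.5819, -0.124, 0.0894]
eef_rot: [[0.01, -0.145, -0.989], [0.007, -0.989, 0.145], [-1.0, -0.008, -0.009]]
force: [0.3, 0.2, 0.9]
grip_width: 0.0165
t 2.75 tcp mm [ 581.9 -124.    89.4] yaw_y -98.3 x [ 0.01   0.007 -1.   ] F [0.3 0.2 0.9] w 16.5 q [-0.31  0.21  1.4   0.01  1.52  1.4 ]
lid est 0.034 r 218.1 -90.3 6.4
[-0.08, -0.58, 2.11]
[-0.11, -0.79, 2.04]
[-0.14, -0.98, 1.95]
[-0.17, -1.17, 1.84]
[-0.2, -1.35, 1.71]
[-0.22, -1.51, 1.57]
```

```bash
python3 -m jog '[[255,-0.08,-0.5,2.1,0,0,0],[255,-0.1,-0.7,2,0,0,0],[255,-0.14,-0.9,1.95,0,0,0],[255,-0.17,-1.1,1.85,0,0,0],[255,-0.2,-1.3,1.7,0,0,0],[255,0,0,0,0,0,0]]'; sed -i 's/\*-.019/*-.0116/' arc.py; python3 arc.py
```

```text
time: 3.35
ee_pos: [0.5739, -0.1691, 0.1886]
eef_rot: [[0.009, -0.143, -0.99], [0.007, -0.99, 0.143], [-1.0, -0.008, -0.008]]
force: [-0.2, -1.6, 0.2]
grip_width: 0.0004
t 3.35 tcp mm [ 573.9 -169.1  188.6] yaw_y -98.2 x [ 0.009  0.007 -1.   ] F [-0.2 -1.6  0.2] w 0.4 q [-0.39  0.19  1.23  0.01  1.72  1.33]
lid est 0.509 r 217.7 -44.5 5.1
[-0.21, -1.47, 1.61]
[-0.24, -1.62, 1.45]
[-0.26, -1.76, 1.28]
[-0.27, -1.87, 1.09]
[-0.29, -1.97, 0.9]
[-0.3, -2.05, 0.7]
```

```bash
python3 -m jog '[[110,0.1,2.3,0,0,0,0],[110,0.2,2.4,0,0,0,0],[110,0,0,-2,0,0,0],[110,0,0,-3,0,0,0],[110,0,0,-3,0,0,0],[110,0,0,0,0,0,0]]' 40; python3 -c "
from h import *
st(); d=snap('top'); P=pts(d);z=P[...,2]; print(np.median(z[150:200,300:330]))"
```

```text
time: 3.95
ee_pos: [0.5762, -0.1166, 0.1032]
eef_rot: [[0.009, -0.142, -0.99], [0.01, -0.99, 0.142], [-1.0, -0.011, -0.007]]
force: [0.0, -0.8, -1.4]
grip_width: 0.0447
t 3.95 tcp mm [ 576.2 -116.6  103.2] yaw_y -98.2 x [ 0.009  0.01  -1.   ] F [ 0.  -0.8 -1.4] w 44.7 q [-0.3   0.19  1.4   0.01  1.55  1.41]
0.48535537207146745
```

```bash
python3 -m jog '[[110,0,-0.5,-1.2,0,0,0],[110,0,0,-1.2,0,0,0],[110,0,0,-0.3,0,0,0],[110,0,0,0,0,0,0]]'; python3 -m jog '[[255,0,0,0,0,0,0],[255,0,0,0,0,0,0],[255,0,0,0,0,0,0],[255,0,0,0,0,0,0],[255,0,0,0,0,0,0],[255,0,0,0,0,0,0],[255,0,0,0,0,0,0],[255,0,0,0,0,0,0],[255,0,0,0,0,0,0]]' 45;python3 arc.py
```

```text
time: 4.4
ee_pos: [0.5803, -0.123, 0.081]
eef_rot: [[0.02, -0.142, -0.99], [0.007, -0.99, 0.142], [-1.0, -0.01, -0.018]]
force: [0.1, 0.7, -0.4]
grip_width: 0.0535
time: 5.3
ee_pos: [0.5819, -0.1236, 0.0839]
eef_rot: [[0.024, -0.143, -0.989], [0.006, -0.99, 0.143], [-1.0, -0.009, -0.023]]
force: [0.3, 0.2, 0.1]
grip_width: 0.0006
t 5.3 tcp mm [ 581.9 -123.6   83.9] yaw_y -98.2 x [ 0.024  0.006 -1.   ] F [0.3 0.2 0.1] w 0.6 q [-0.31  0.2   1.42  0.01  1.5   1.4 ]
lid est -0.024 r 216.1 -90.7 6.3
[-0.07, -0.46, 2.14]
[-0.1, -0.67, 2.08]
[-0.13, -0.87, 2.0]
[-0.16, -1.06, 1.91]
[-0.18, -1.24, 1.79]
[-0.21, -1.42, 1.65]
```

Run:
```python
from h import *
d=snap('wrist'); e=snap('scene'); 
a=cv2.resize(d['img'],None,fx=.78,fy=.78); b=cv2.resize(e['img'][120:260,120:320],(400,280),interpolation=cv2.INTER_CUBIC)
o=np.zeros((300,800,3),np.uint8); o[:299,:399]=a[:299,:399]; o[:280,400:800]=b; cv2.imwrite('pics/c2.png',o[:,:,::-1])
P=pts(d);z=P[...,2]
m=((z>.088)&(z<.115)).astype(np.uint8)
n,l,s,c=cv2.connectedComponentsWithStats(m)
for i in range(1,n):
    if s[i,4]>100: q=P[l==i]; print(s[i],q.mean(0).round(4),q.min(0).round(3),q.max(0).round(3))
```

```text
[ 242  146   18   79 1329] [ 0.6122 -0.1278  0.1052] [ 0.587 -0.136  0.1  ] [ 0.636 -0.119  0.115]
```

View pics/c2.png

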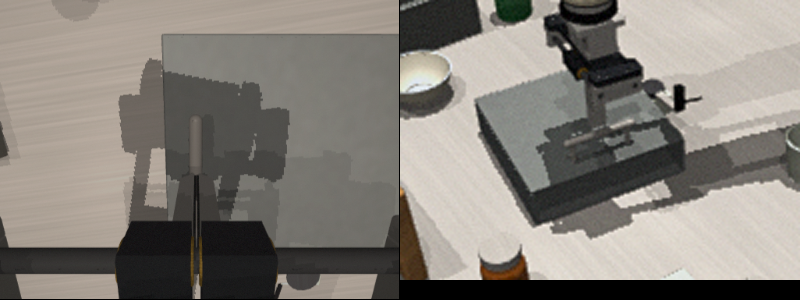

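Run:
```python
from h import *
s=st(); d=snap('wrist'); e=snap('scene'); t=np.array(s['ee_pos'])
u=proj(e,[t]).round(1)[0]; v=proj(d,[t])[0]; print(u,v, proj(e,[[.5819,-.1234,.101]]),proj(d,[[.5819,-.1234,.101]]))
x,y=u.astype(int); b=cv2.resize(e['img'][y-35:y+35,x-35:x+35],(400,400),interpolation=cv2.INTER_CUBIC); cv2.circle(b,(200,200),3,(255,0,0),-1)
a=cv2.resize(d['img'][184:384,156:356],(400,400)); 
cv2.imwrite('pics/c3.png',np.hstack([a,b])[:,:,::-1])
```

```text
t 5.4 tcp mm [ 581.9 -123.6   83.9] yaw_y -98.2 x [ 0.024  0.006 -1.   ] F [-0.1 -0.1 -0.3] w 0.4 q [-0.31  0.2   1.42  0.01  1.5   1.4 ]
[218.9 191.3] [251.10966242 219.55290229] [[218.5091822 186.7186032]] [[250.50013271 228.77604601]]
```

View pics/c3.png

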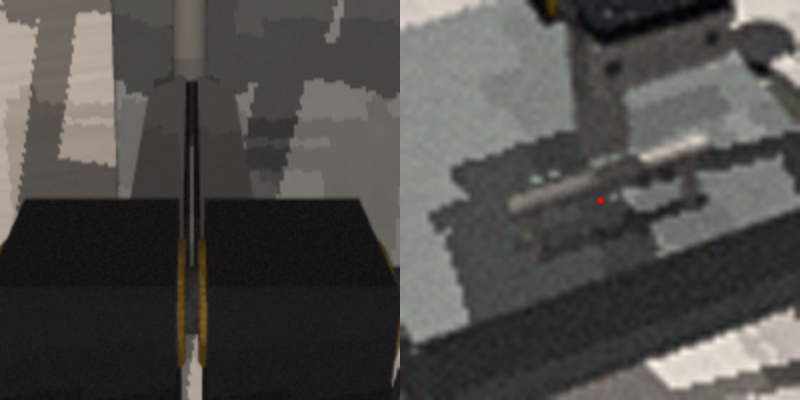

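Run:
```python
from h import *
s=st(); d=snap('wrist'); P=pts(d)
R=np.array(s['eef_rot']);t=np.array(s['ee_pos'])
for c in (235,251,265):
  for row in range(205,300,6): print(c,row,(P[row,c]*1000).round(0),((P[row,c]-t)@R*1000).round(0), d['img'][row,c])
```

```text
t 5.5 tcp mm [ 581.9 -123.6   83.9] yaw_y -98.2 x [ 0.024  0.006 -1.   ] F [0.5 0.8 0.2] w 0.5 q [-0.31  0.2   1.42  0.01  1.5   1.4 ]
235 205 [ 589. -112.   67.] [ 17. -12.  -5.] [72 71 68]
235 211 [ 584. -111.   66.] [ 18. -12.   0.] [72 71 68]
235 217 [ 579. -111.   66.] [ 17. -12.   5.] [70 69 66]
235 223 [ 574. -110.   66.] [ 18. -12.  10.] [63 61 57]
235 229 [ 593. -116.  127.] [-43.  -9. -11.] [72 66 63]
235 235 [ 593. -117.  135.] [-51.  -9. -11.] [72 68 63]
235 241 [ 592. -117.  142.] [-58.  -8. -11.] [71 68 64]
235 247 [ 593. -118.  149.] [-65.  -8. -11.] [64 59 57]
235 253 [ 592. -118.  154.] [-70.  -8. -11.] [62 59 57]
235 259 [ 592. -118.  161.] [-76.  -7. -11.] [62 59 56]
235 265 [ 591. -119.  166.] [-82.  -7. -11.] [64 62 57]
235 271 [ 591. -119.  171.] [-87.  -7. -10.] [61 59 55]
235 277 [ 591. -119.  175.] [-91.  -7. -10.] [62 59 57]
235 283 [ 614. -125.  219.] [-134.   -4.  -35.] [36 35 34]
235 289 [ 614. -126.  222.] [-137.   -4.  -35.] [22 20 25]
235 295 [ 613. -126.  224.] [-139.   -4.  -35.] [23 23 23]
251 205 [ 600. -126.  106.] [-22.  -0. -18.] [109 102  95]
2
[... 1034 characters left out ...]
11. 10.] [61 62 58]
265 229 [ 591. -133.  127.] [-42.   8. -11.] [71 67 64]
265 235 [ 590. -133.  134.] [-50.   8. -11.] [72 69 66]
265 241 [ 590. -133.  141.] [-57.   7. -11.] [71 68 65]
265 247 [ 590. -133.  148.] [-64.   7. -11.] [70 65 62]
265 253 [ 590. -132.  155.] [-71.   7. -11.] [61 58 54]
265 259 [ 590. -132.  162.] [-77.   7. -11.] [63 60 58]
265 265 [ 590. -132.  167.] [-83.   6. -11.] [63 60 56]
265 271 [ 589. -132.  170.] [-86.   6. -10.] [62 60 56]
265 277 [ 589. -132.  175.] [-91.   6. -10.] [61 58 54]
265 283 [ 613. -133.  219.] [-134.    4.  -35.] [37 35 35]
265 289 [ 613. -133.  222.] [-137.    4.  -35.] [21 23 21]
265 295 [ 612. -133.  223.] [-138.    4.  -34.] [24 18 21]
```

```bash
python3 -m jog '[[255,0,0,3,0,0,0],[255,0,0,3,0,0,0],[255,0,0,0,0,0,0],[110,0,0,0,0,0,0],[110,0,0,0,0,0,0],[110,0,0,0,0,0,0],[110,0,0,0,0,0,0]]' >/dev/null
python3 - <<'E'
from h import *
s=st(); d=snap('wrist','w4.png'); P=pts(d)
R=np.array(s['eef_rot']);t=np.array(s['ee_pos'])
Q=(P-t)@R*1000
m=(Q[...,0]<5)&(d['depth']>0)&(abs(Q[...,2])<25)
for y in range(-60,61,5):
    k=m&(abs(Q[...,1]-y)<2.5)
    if k.sum(): i=np.argmax(np.where(k,Q[...,0],-999)); print(y,Q.reshape(-1,3)[i].round(0),np.unravel_index(i,m.shape))
b=cv2.resize(snap('scene')['img'][140:230,170:290],(533,400),interpolation=cv2.INTER_CUBIC);cv2.imwrite('pics/s4.png',b[:,:,::-1])
E
```

```text
t 6.25 tcp mm [ 578.8 -122.6  139.2] yaw_y -98.2 x [ 0.015  0.009 -1.   ] F [ 0.7  0.6 -0.8] w 29.4 q [-0.31  0.18  1.34  0.01  1.61  1.4 ]
-60 [-145.  -60.  -22.] (np.int64(350), np.int64(11))
-55 [-145.  -53.  -22.] (np.int64(350), np.int64(41))
-50 [-145.  -50.  -23.] (np.int64(348), np.int64(52))
-45 [-145.  -43.  -23.] (np.int64(350), np.int64(77))
-40 [-145.  -42.  -22.] (np.int64(350), np.int64(84))
-35 [-151.  -36.  -21.] (np.int64(375), np.int64(98))
-30 [-151.  -31.  -22.] (np.int64(372), np.int64(115))
-25 [-37. -23. -11.] (np.int64(226), np.int64(211))
-20 [-33. -18. -11.] (np.int64(223), np.int64(221))
-15 [-30. -16.  -9.] (np.int64(224), np.int64(225))
-10 [-144.  -12.  -22.] (np.int64(350), np.int64(201))
-5 [-145.   -4.  -24.] (np.int64(344), np.int64(232))
0 [-145.    2.  -22.] (np.int64(350), np.int64(257))
5 [-144.    3.  -22.] (np.int64(350), np.int64(263))
10 [-144.    9.  -22.] (np.int64(350), np.int64(286))
15 [-30.  16.  -9.] (np.int64(224), np.int64(277))
20 [-33.  18. -11.] (np.int64(223), np.int64(281))
25 [-35.  23. -11.] (np.int64(225), np.int64(289))
30 [-151.   30.  -19.] (np.int64(383), np.int64(378))
35 [-151.   36.  -25.] (np.int64(361), np.int64(405))
40 [-145.   42.  -23.] (np.int64(349), np.int64(419))
45 [-145.   47.  -24.] (np.int64(344), np.int64(438))
50 [-144.   49.  -22.] (np.int64(350), np.int64(444))
55 [-144.   57.  -22.] (np.int64(350), np.int64(475))
60 [-144.   62.  -22.] (np.int64(349), np.int64(492))
```

View pics/s4.png

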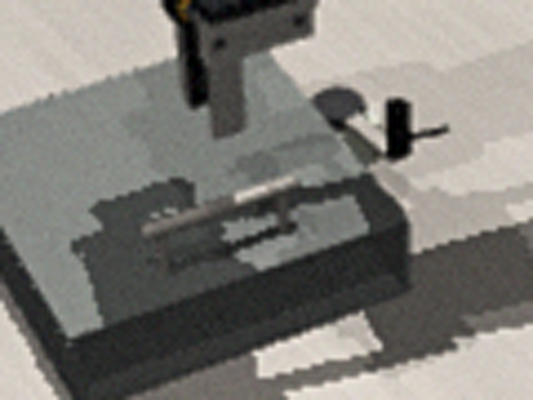

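```bash
python3 -m jog '[[110,0,0,-3,0,0,0],[110,0,0,-3,0,0,0],[110,0,0,-1.5,0,0,0],[110,0,0,-0.8,0,0,0],[110,0,0,0,0,0,0]]'; python3 -m jog '[[255,0,0,0,0,0,0],[255,0,0,0,0,0,0],[255,0,0,0,0,0,0],[255,0,0,0,0,0,0],[255,0,0,0,0,0,0],[255,0,0,0,0,0,0],[255,0,0,0,0,0,0],[255,0,0,0,0,0,0]]' 40; python3 -c "
from h import *
st()"
```

```text
time: 6.85
ee_pos: [0.5785, -0.1226, 0.053]
eef_rot: [[0.015, -0.143, -0.99], [0.009, -0.99, 0.143], [-1.0, -0.011, -0.014]]
force: [-0.1, 0.5, 0.2]
grip_width: 0.0535
time: 7.65
ee_pos: [0.5815, -0.1225, 0.0575]
eef_rot: [[0.023, -0.142, -0.99], [0.008, -0.99, 0.143], [-1.0, -0.011, -0.022]]
force: [-0.8, -0.2, -0.2]
grip_width: 0.0098
t 7.65 tcp mm [ 581.5 -122.5   57.5] yaw_y -98.2 x [ 0.023  0.008 -1.   ] F [-0.8 -0.2 -0.2] w 9.8 q [-0.31  0.22  1.46  0.01  1.45  1.4 ]
```

```bash
python3 -m jog '[[255,-0.08,-0.5,2.1,0,0,0],[255,-0.1,-0.7,2,0,0,0],[255,-0.14,-0.9,1.95,0,0,0],[255,-0.17,-1.1,1.85,0,0,0],[255,-0.2,-1.3,1.7,0,0,0],[255,0,0,0,0,0,0]]'; sed -i 's/\*-.0116/*-.0435/;s/.65,.1/1.3,.1/' arc.py; python3 arc.py
```

```text
time: 8.25
ee_pos: [0.5755, -0.1629, 0.1519]
eef_rot: [[0.023, -0.139, -0.99], [0.02, -0.99, 0.14], [-1.0, -0.023, -0.02]]
force: [-0.7, -0.1, -2.7]
grip_width: 0.0101
t 8.25 tcp mm [ 575.5 -162.9  151.9] yaw_y -98.0 x [ 0.023  0.02  -1.   ] F [-0.7 -0.1 -2.7] w 10.1 q [-0.39  0.19  1.3   0.03  1.64  1.32]
lid est 0.477 r 219.0 -50.0 5.0
[-0.21, -1.42, 1.65]
[-0.23, -1.57, 1.5]
[-0.25, -1.71, 1.34]
[-0.27, -1.84, 1.16]
[-0.28, -1.94, 0.97]
[-0.3, -2.03, 0.76]
[-0.31, -2.09, 0.56]
[-0.31, -2.14, 0.34]
[-0.32, -2.16, 0.12]
[-0.32, -2.16, -0.09]
[-0.31, -2.14, -0.31]
[-0.31, -2.1, -0.53]
```

```bash
python3 -m jog '[[255,-0.2,-1.4,1.65,0,0,0],[255,-0.2,-1.6,1.5,0,0,0],[255,-0.25,-1.7,1.3,0,0,0],[255,-0.25,-1.8,1.15,0,0,0],[255,-0.3,-1.9,0.95,0,0,0],[255,-0.3,-2,0.75,0,0,0],[255,0,0,0,0,0,0]]'; python3 arc.py
```

```text
time: 8.95
ee_pos: [0.5621, -0.2526, 0.2237]
eef_rot: [[0.023, -0.126, -0.992], [0.047, -0.991, 0.127], [-0.999, -0.05, -0.017]]
force: [0.2, 1.0, -1.8]
grip_width: 0.0099
t 8.95 tcp mm [ 562.1 -252.6  223.7] yaw_y -97.3 x [ 0.023  0.047 -0.999] F [ 0.2  1.  -1.8] w 9.9 q [-0.55  0.23  1.11  0.05  1.81  1.16]
lid est 1.012 r 221.8 41.9 4.9
[-0.3, -2.05, 0.69]
[-0.31, -2.11, 0.48]
[-0.31, -2.15, 0.27]
[-0.32, -2.16, 0.05]
[-0.32, -2.16, -0.17]
[-0.31, -2.13, -0.39]
[-0.3, -2.08, -0.6]
[-0.29, -2.01, -0.81]
[-0.28, -1.92, -1.01]
[-0.27, -1.81, -1.2]
[-0.25, -1.69, -1.37]
[-0.23, -1.54, -1.54]
```

```bash
python3 -m jog '[[255,-0.3,-2.05,0.6,0,0,0],[255,-0.3,-2.1,0.4,0,0,0],[255,-0.3,-2.1,0.2,0,0,0],[255,-0.3,-2.1,0,0,0,0],[255,-0.3,-2.1,-0.2,0,0,0],[255,0,0,0,0,0,0]]'; python3 arc.py
```

```text
time: 9.55
ee_pos: [0.547, -0.3558, 0.2359]
eef_rot: [[0.025, -0.121, -0.992], [0.052, -0.991, 0.122], [-0.998, -0.055, -0.019]]
force: [0.1, -0.1, 3.1]
grip_width: 0.0098
t 9.55 tcp mm [ 547.  -355.8  235.9] yaw_y -96.9 x [ 0.025  0.052 -0.998] F [ 0.1 -0.1  3.1] w 9.8 q [-0.7   0.33  0.96  0.06  1.86  1.01]
lid est 1.493 r 220.2 146.4 4.9
[-0.31, -2.14, -0.35]
[-0.31, -2.09, -0.56]
[-0.3, -2.03, -0.77]
[-0.28, -1.94, -0.97]
[-0.27, -1.83, -1.16]
[-0.25, -1.71, -1.34]
[-0.23, -1.57, -1.5]
[-0.21, -1.41, -1.66]
[-0.18, -1.24, -1.79]
[-0.16, -1.06, -1.91]
[-0.13, -0.87, -2.0]
[-0.1, -0.66, -2.08]
```

```bash
python3 -m jog '[[255,-0.3,-2,-0.4,0,0,0],[255,-0.3,-1.9,-0.6,0,0,0],[255,-0.2,-1,-0.4,0,0,0],[255,-0.15,-0.7,-0.3,0,0,0],[255,0,0,0,0,0,0]]'; python3 arc.py|head -2
```

```text
time: 10.05
ee_pos: [0.5379, -0.4206, 0.2172]
eef_rot: [[0.029, -0.124, -0.992], [0.044, -0.991, 0.125], [-0.999, -0.048, -0.023]]
force: [0.3, -1.7, 4.3]
grip_width: 0.0101
t 10.05 tcp mm [ 537.9 -420.6  217.2] yaw_y -97.1 x [ 0.029  0.044 -0.999] F [ 0.3 -1.7  4.3] w 10.1 q [-0.78  0.4   0.91  0.05  1.84  0.93]
lid est 1.802 r 219.1 211.5 4.9
```

```bash
python3 -m jog '[[165,0,0,0,0,0,0],[165,0,0,0,0,0,0],[165,0,0,0,0,0,0],[165,0,0,0,0,0,0],[165,0,0,2,0,0,0],[165,0,0,4,0,0,0],[165,0,0,4,0,0,0],[165,0,0,1,-2.5,1.7,0],[165,0,0,0,0,0,0]]'; python3 arc.py | head -1;  python3 - <<'E'
from h import *
d=snap('top'); P=pts(d); 
q=P[(P[...,2]>.15)&(P[...,2]<.31)]; b=np.array([unbox(p) for p in q]); k=(abs(b[:,1])<118)&(b[:,0]<200)&(b[:,0]>100)
print(k.sum()); 
for z0 in (.16,.2,.24,.28):
  m=k&(abs(q[:,2]-z0)<.01); print(z0,m.sum(),np.median(b[m,0]) if m.any() else None)
E
```

```text
time: 10.95
ee_pos: [0.5353, -0.4129, 0.3223]
eef_rot: [[-0.016, -0.121, -0.993], [0.016, -0.993, 0.12], [-1.0, -0.014, 0.018]]
force: [0.5, 1.2, -0.1]
grip_width: 0.0331
t 10.95 tcp mm [ 535.3 -412.9  322.3] yaw_y -96.9 x [-0.016  0.016 -1.   ] F [ 0.5  1.2 -0.1] w 33.1 q [-0.74  0.45  0.63  0.    2.08  0.95]
1908
0.16 236 146.1
0.2 260 155.5
0.24 275 164.8
0.28 218 173.8
```

```bash
python3 -m jog '[[133,0.3,4.9,0,0,0,0],[133,0.3,4.9,0,0,0,0],[133,0.3,4.9,0,0,0,0],[133,0.3,4.9,0,0,0,0],[133,0.4,4.9,0,0,0,0],[133,0.4,4.9,0,0,0,0],[133,0.4,4.8,-1,0,0,0],[133,0.4,4.3,-2.5,0,0,0],[133,0.4,4.1,-2.8,0,0,0],[133,0.4,4.1,-2.8,0,0,0],[133,0.4,4.1,-2.8,0,0,1],[133,0.4,4.1,-2.8,0,0,1],[133,0.4,2.5,-2.5,0,0,0],[133,0,0,0,0,0,0],[133,0,0,0,0,0,0]]' 45
cat > k.py <<'E'
from h import *
import sys
# blades out of the stand: wrist view, points 5..17mm high in region
s=st(); d=snap('wrist',sys.argv[1]); P=pts(d); z=P[...,2]
g=cv2.cvtColor(d['img'],cv2.COLOR_RGB2HSV)
m=((z>.006)&(z<.02)&(P[...,0]>.35)&(P[...,0]<.60)).astype(np.uint8); m=cv2.morphologyEx(m,cv2.MORPH_OPEN,np.ones((3,3)))
n,l,q,c=cv2.connectedComponentsWithStats(m)
for i in range(1,n):
    if q[i,4]<400: continue
    w=P[l==i][:,:2]; (cx,cy),sz,t=cv2.minAreaRect((w*1000).astype(np.float32)); mu=w.mean(0); v=np.linalg.svd(w-mu,full_matrices=False)[2][0]; v*=-np.sign(v[0])
    a=(w-mu)@v; print(q[i],mu.round(4),'c',round(cx,1),round(cy,1),'size',np.round(sz,1),'dir',np.rad2deg(np.arctan2(v[1],v[0])).round(1),'tip',(mu+v*np.percentile(a,99.5)).round(4),'zmed',np.median(z[l==i]).round(4))
E
python3 k.py w5.png
```

```text
time: 12.5
ee_pos: [0.5631, 0.1671, 0.117]
eef_rot: [[-0.063, -0.096, -0.993], [0.036, -0.995, 0.094], [-0.997, -0.03, 0.066]]
force: [0.5, -0.2, 0.9]
grip_width: 0.045
t 12.5 tcp mm [563.1 167.1 117. ] yaw_y -95.5 x [-0.063  0.036 -0.997] F [ 0.5 -0.2  0.9] w 45.0 q [0.16 0.23 1.32 0.05 1.65 1.83]
[ 240  138   31   79 2207] [0.5616 0.1672] c 558.8 167.5 size [29.9 84.7] dir 173.4 tip [0.5182 0.1723] zmed 0.0113
[ 164  145   32   75 2040] [0.5629 0.2441] c 560.3 244.9 size [30.2 81.7] dir 172.5 tip [0.521  0.2496] zmed 0.0114
[ 107  150   36   65 1767] [0.5678 0.3013] c 565.7 301.8 size [31.1 70.5] dir 172.7 tip [0.5318 0.3059] zmed 0.0115
[  0 161  17  47 420] [0.5771 0.4256] c 572.0 429.8 size [13. 54.] dir 169.2 tip [0.5487 0.431 ] zmed 0.0128
```

View pics/w5.png

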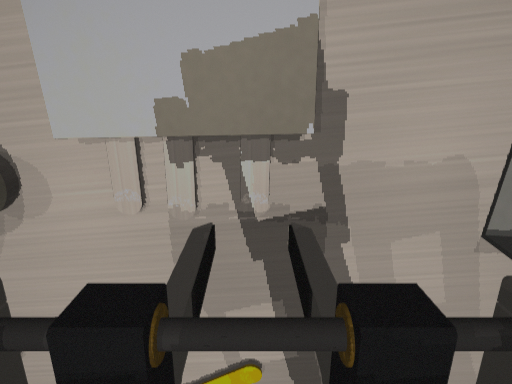

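```bash
python3 -m jog '[[133,1,0,0,-2.1,-3.6,0],[133,0.6,0,-3,0,0,0],[133,0,0,-4,0,0,0],[133,0,0,-3,0,0,0],[133,0,0,-2,0,0,0],[133,0,0,0,0,0,0]]'; python3 -c "
from h import *
st()"
```

```text
time: 13.15
ee_pos: [0.5859, 0.1576, 0.0039]
eef_rot: [[0.019, -0.109, -0.994], [0.001, -0.994, 0.109], [-1.0, -0.003, -0.019]]
force: [0.1, -0.7, -0.1]
grip_width: 0.0453
t 13.15 tcp mm [585.9 157.6   3.9] yaw_y -96.3 x [ 0.019  0.001 -1.   ] F [ 0.1 -0.7 -0.1] w 45.3 q [ 0.17  0.29  1.48 -0.    1.35  1.85]
```

```bash
python3 -m jog '[[133,-0.3,0.8,0,0,0,0],[133,0,0,0,0,-1,0],[133,0,0,-1.5,0,0,0],[133,0,0,-0.7,0,0,0],[133,0,0,-0.4,0,0,0],[133,0,0,0,0,0,0]]'; python3 -c "
from h import *
st()"
```

```text
time: 13.75
ee_pos: [0.5879, 0.1648, -0.0159]
eef_rot: [[0.051, -0.113, -0.992], [0.003, -0.994, 0.113], [-0.999, -0.009, -0.05]]
force: [0.4, 0.5, -0.1]
grip_width: 0.0448
t 13.75 tcp mm [587.9 164.8 -15.9] yaw_y -96.5 x [ 0.051  0.003 -0.999] F [ 0.4  0.5 -0.1] w 44.8 q [ 0.18  0.29  1.52 -0.01  1.28  1.87]
```

```bash
python3 -m jog '[[133,-0.4,0,0,0,2.9,1],[133,0,0,-0.5,0,0,0],[133,0,0,-0.3,0,0,0],[133,0,0,0,0,0,0]]'; python3 -c "
from h import *
st()"; python3 -m jog '[[133,0,0,-0.3,0,0,0]]'; python3 -m jog '[[133,0,0,0,0,0,0]]'
```

```text
time: 14.15
ee_pos: [0.5839, 0.1651, -0.0248]
eef_rot: [[0.0, -0.095, -0.995], [0.003, -0.995, 0.095], [-1.0, -0.003, 0.0]]
force: [-0.3, 0.5, 0.2]
grip_width: 0.0451
t 14.15 tcp mm [583.9 165.1 -24.8] yaw_y -95.5 x [ 0.     0.003 -1.   ] F [-0.3  0.5  0.2] w 45.1 q [0.18 0.33 1.49 0.   1.32 1.85]
time: 14.25
ee_pos: [0.584, 0.1652, -0.0276]
eef_rot: [[0.001, -0.095, -0.995], [0.003, -0.995, 0.095], [-1.0, -0.003, -0.001]]
force: [-0.4, -0.4, 0.0]
grip_width: 0.045
time: 14.35
ee_pos: [0.5834, 0.1651, -0.0282]
eef_rot: [[0.0, -0.095, -0.995], [0.003, -0.995, 0.095], [-1.0, -0.003, 0.0]]
force: [-0.1, 0.1, 0.4]
grip_width: 0.0451
```

```bash
python3 -m jog '[[255,0,0,0,0,0,0],[255,0,0,0,0,0,0],[255,0,0,0,0,0,0],[255,0,0,0,0,0,0],[255,0,0,0,0,0,0],[255,0,0,0,0,0,0]]' 45; python3 -c "
from h import *
st()"
```

```text
time: 14.95
ee_pos: [0.5833, 0.1652, -0.0281]
eef_rot: [[0.001, -0.095, -0.995], [0.003, -0.995, 0.095], [-1.0, -0.003, -0.001]]
force: [-0.0, 0.2, -0.6]
grip_width: 0.0291
t 14.95 tcp mm [583.3 165.2 -28.1] yaw_y -95.5 x [ 0.001  0.003 -1.   ] F [-0.   0.2 -0.6] w 29.1 q [0.18 0.33 1.5  0.   1.31 1.85]
```

```bash
python3 -m jog '[[255,-1,0.1,0.1,0,0,0],[255,-2.5,0.2,0,0,0,0],[255,-3,0.2,0,0,0,0],[255,-3,0.2,0,0,0,0],[255,-3,0.2,0,0,0,0],[255,0,0,0,0,0,0]]'; python3 -c "
from h import *
st()"
```

```text
time: 15.55
ee_pos: [0.4503, 0.1739, -0.0281]
eef_rot: [[-0.002, -0.096, -0.995], [0.003, -0.995, 0.096], [-1.0, -0.003, 0.003]]
force: [-1.5, 0.4, -1.4]
grip_width: 0.0287
t 15.55 tcp mm [450.3 173.9 -28.1] yaw_y -95.5 x [-0.002  0.003 -1.   ] F [-1.5  0.4 -1.4] w 28.7 q [0.25 0.07 1.8  0.   1.27 1.91]
```

```bash
python3 -m jog '[[255,0.2,-2,0,0,0,0],[255,0.2,-3,0,0,0,0],[255,0.3,-3.5,0,0,0,0],[255,0.3,-3.5,0,0,0,0],[255,0,-1.1,0,0,0,7.9],[255,0,-1.1,0,0,0,7.9],[255,0,-1.1,0,0,0,7.9],[255,0,-1.1,0,0,0,7.9],[255,0,-1.1,0,0,0,7.9],[255,0,-1.1,0,0,0,7.9],[255,0.5,-1,0,0,0,7.9],[255,0.5,-1,0,0,0,7.9],[255,1,-1,0,0,0,7.9],[255,1,-1,0,0,0,7.9],[255,1,0,0,0,0,7.9],[255,0,0,0,0,0,0]]'; python3 -c "
from h import *
s=st(); print(unbox(s['ee_pos']),box(-140,-66))"
```

```text
time: 17.15
ee_pos: [0.4647, -0.0307, -0.0292]
eef_rot: [[-0.101, 0.99, -0.103], [0.057, -0.097, -0.994], [-0.993, -0.106, -0.047]]
force: [1.5, 0.3, 3.4]
grip_width: 0.0329
t 17.15 tcp mm [464.7 -30.7 -29.2] yaw_y -5.6 x [-0.101  0.057 -0.993] F [1.5 0.3 3.4] w 32.9 q [-0.22  0.13  1.75  0.04  1.37 -0.12]
(np.float64(-165.8), np.float64(-122.9)) [ 0.51725285 -0.06442315]
```

```bash
python3 -m jog '[[255,0,0,0.1,-1.6,-2.9,0],[255,0,0,0.1,-1.6,-2.9,0],[255,0,0,0,0,0,0]]'
python3 - <<'E'
from h import *
s=st(); print(unbox(s['ee_pos'])); d=snap('wrist','w6.png')
E
```

```text
time: 17.45
ee_pos: [0.464, -0.031, -0.0277]
eef_rot: [[-0.0, 0.995, -0.101], [0.0, -0.101, -0.995], [-1.0, -0.0, -0.0]]
force: [-0.4, 0.8, -1.3]
grip_width: 0.0308
t 17.45 tcp mm [464.  -31.  -27.7] yaw_y -5.8 x [-0.  0. -1.] F [-0.4  0.8 -1.3] w 30.8 q [-0.19  0.03  1.84  0.    1.26 -0.09]
(np.float64(-165.3), np.float64(-123.5))
```

View pics/w6.png

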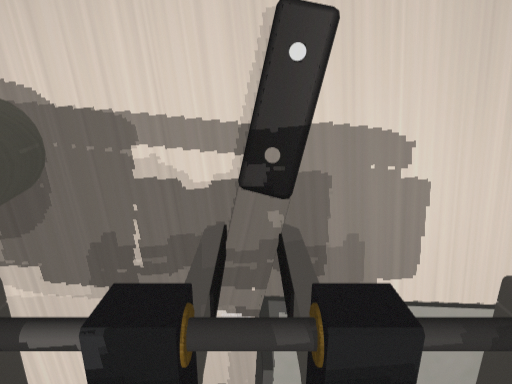

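```bash
cat > hd.py <<'E'
from h import *
import sys
# black handle pose (z top 20 mm + base height argv[1]); tool offset
def handle(d,zt,lim=60):
    P=pts(d); v=d['img'].max(2); z=P[...,2]
    m=((v<lim)&(abs(z-zt)<.010)).astype(np.uint8); m=cv2.morphologyEx(m,cv2.MORPH_OPEN,np.ones((5,5))); m=cv2.morphologyEx(m,cv2.MORPH_CLOSE,np.ones((9,9)))
    out=[]
    for c in cv2.findContours(m,0,2)[0]:
        if cv2.contourArea(c)<800: continue
        w=ray(d,c[:,0],zt)[:,:2]; (cx,cy),(a,b),t=cv2.minAreaRect((w*1000).astype(np.float32))
        if a<b: t+=90
        if max(a,b)<70: continue
        ang=t
        if np.cos(np.deg2rad(ang)-A)<0: ang-=180
        ang=(ang-np.rad2deg(A)+180)%360-180
        out.append((np.array([cx,cy])/1000,ang,sorted([a,b])))
        print('handle c',np.round([cx,cy],1),'box',unbox([cx/1000,cy/1000]),'angle vs box x',round(ang,1),'size',np.round([a,b],1))
    return out
if __name__=='__main__':
    s=st(); print('tcp box',unbox(s['ee_pos'])); d=snap('wrist',sys.argv[2] if len(sys.argv)>2 else None); handle(d,.02+float(sys.argv[1]))
E
python3 hd.py 0
```

```text
t 17.5 tcp mm [464.3 -31.2 -27.6] yaw_y -5.8 x [-0.001  0.001 -1.   ] F [-0.6  0.7 -1.1] w 30.5 q [-0.19  0.04  1.84  0.    1.27 -0.09]
tcp box (np.float64(-165.2), np.float64(-123.2))
handle c [489.8  44.9] box (np.float64(-244.2), np.float64(-109.0)) angle vs box x -9.9 size [95.  29.7]
```

```bash
python3 -m jog '[[255,0.45,3,0,0,0,0],[255,0.45,3,0,0,0,0],[255,1.4,-0.2,0,0,0,5],[255,1.4,-0.2,0,0,0,5],[255,1.4,-0.2,0,0,0,0],[255,1.4,-0.2,0,0,0,0],[255,0,0,0,0,0,0]]' 60; python3 hd.py 0
```

```text
time: 18.25
ee_pos: [0.5372, 0.0202, -0.0275]
eef_rot: [[-0.003, 0.997, 0.078], [0.001, 0.078, -0.997], [-1.0, -0.003, -0.001]]
force: [0.6, 0.1, -0.7]
grip_width: 0.0296
t 18.25 tcp mm [537.2  20.2 -27.5] yaw_y 4.5 x [-0.003  0.001 -1.   ] F [ 0.6  0.1 -0.7] w 29.6 q [-0.07  0.19  1.67  0.    1.29 -0.15]
tcp box (np.float64(-226.7), np.float64(-58.5))
handle c [548.1  99.8] box (np.float64(-307.0), np.float64(-59.2)) angle vs box x 0.8 size [95.5 29.7]
```

```bash
python3 -m jog '[[255,-0.3,-2,0,0,0,0],[255,-0.3,-2,0,0,0,0],[255,-0.35,-2,0,0,0,0],[255,-0.35,-2,0,0,0,0],[255,0,0,0,0,0,0]]'; python3 hd.py 0
```

```text
time: 18.8
ee_pos: [0.521, -0.061, -0.0282]
eef_rot: [[-0.008, 0.997, 0.079], [0.004, 0.079, -0.997], [-1.0, -0.008, -0.005]]
force: [-0.1, 0.0, -0.2]
grip_width: 0.03
t 18.8 tcp mm [521.  -61.  -28.2] yaw_y 4.5 x [-0.008  0.004 -1.   ] F [-0.1  0.  -0.2] w 30.0 q [-0.23  0.17  1.7   0.    1.29 -0.31]
tcp box (np.float64(-143.9), np.float64(-62.8))
handle c [531.9  18.4] box (np.float64(-224.0), np.float64(-63.5)) angle vs box x 1.1 size [94.7 29.5]
```

```bash
python3 -m jog '[[133,0,0,0,0,0,0],[133,0,0,0,0,0,0],[133,0,0,0,0,0,0],[133,0,0,2,0,0,0],[133,0,0,3,0,0,0],[133,0.4,2.8,0,0,0,-6],[133,0.4,2.8,0,0,0,-6],[133,0.44,2.8,0,0,0,0],[133,0,0,0,0,0,0]]'; python3 hd.py 0
```

```text
time: 19.75
ee_pos: [0.5341, 0.0332, 0.0245]
eef_rot: [[-0.005, 0.991, -0.134], [0.012, -0.134, -0.991], [-1.0, -0.007, -0.011]]
force: [-0.4, 0.1, 0.1]
grip_width: 0.0451
t 19.75 tcp mm [534.1  33.2  24.5] yaw_y -7.7 x [-0.005  0.012 -1.   ] F [-0.4  0.1  0.1] w 45.1 q [-0.05  0.14  1.62  0.01  1.39  0.08]
tcp box (np.float64(-239.1), np.float64(-63.4))
handle c [532.1  22.3] box (np.float64(-228.0), np.float64(-63.8)) angle vs box x 1.5 size [93.5 29. ]
```

```bash
python3 -m jog '[[133,0,0,-2.5,0,0,0],[133,0,0,-2,0,0,0],[133,0,0,-0.4,0,0,0],[255,0,0,0,0,0,0],[255,0,0,0,0,0,0],[255,0,0,0,0,0,0],[255,0,0,0,0,0,0],[255,0,0,0,0,0,0],[255,0,0,0.4,0,0,0],[255,0,0,0.3,0,0,0],[255,0,0,0,0,0,0]]'; python3 hd.py .007
```

```text
time: 20.9
ee_pos: [0.536, 0.0285, -0.0144]
eef_rot: [[0.0, 0.991, -0.134], [0.007, -0.134, -0.991], [-1.0, -0.001, -0.007]]
force: [0.5, 0.4, -0.4]
grip_width: 0.0294
t 20.9 tcp mm [536.   28.5 -14.4] yaw_y -7.7 x [ 0.     0.007 -1.   ] F [ 0.5  0.4 -0.4] w 29.4 q [-0.06  0.17  1.66  0.01  1.31  0.07]
tcp box (np.float64(-234.7), np.float64(-60.9))
handle c [536.6  23.4] box (np.float64(-229.7), np.float64(-59.6)) angle vs box x 0.6 size [89.2 33. ]
```

```bash
python3 -m jog '[[255,-0.4,-2,0,0,0,0],[255,-0.4,-2.1,0,0,0,0],[255,-0.4,-2.1,0,0,0,0],[255,-0.35,-2.1,0,0,0,0],[255,-0.35,-2.1,0,0,0,0],[255,-0.35,-2.1,0,0,0,0],[255,-0.35,-2.1,0,0,0,0],[255,0,0,0,0,0,0]]'; python3 hd.py .007
```

```text
time: 21.75
ee_pos: [0.5088, -0.1213, -0.0144]
eef_rot: [[0.001, 0.991, -0.131], [0.008, -0.131, -0.991], [-1.0, -0.0, -0.008]]
force: [0.1, 0.9, -2.0]
grip_width: 0.0297
t 21.75 tcp mm [ 508.8 -121.3  -14.4] yaw_y -7.5 x [ 0.001  0.008 -1.   ] F [ 0.1  0.9 -2. ] w 29.7 q [-0.35  0.14  1.69  0.01  1.31 -0.22]
tcp box (np.float64(-82.5), np.float64(-66.2))
handle c [ 509.3 -126.5] box (np.float64(-77.4), np.float64(-64.9)) angle vs box x 0.8 size [89.2 33. ]
```

```bash
python3 -m jog '[[255,-0.2,-1.3,0,0,0,0],[255,-0.2,-1.3,0,0,0,0],[255,0,0,0,0,0,0],[255,0,0,-0.4,0,0,0],[255,0,0,-0.2,0,0,0],[255,0,0,0,0,0,0]]'; python3 hd.py .006 w7.png
```

```text
time: 22.4
ee_pos: [0.5054, -0.146, -0.019]
eef_rot: [[0.002, 0.992, -0.127], [0.009, -0.127, -0.992], [-1.0, 0.0, -0.009]]
force: [0.7, -0.8, -1.4]
grip_width: 0.0295
t 22.4 tcp mm [ 505.4 -146.   -19. ] yaw_y -7.3 x [ 0.002  0.009 -1.   ] F [ 0.7 -0.8 -1.4] w 29.5 q [-0.4   0.16  1.69  0.01  1.3  -0.27]
tcp box (np.float64(-57.6), np.float64(-65.9))
handle c [ 506.2 -149.6] box (np.float64(-54.1), np.float64(-64.6)) angle vs box x 1.0 size [86.6 32.3]
```

View pics/w7.png

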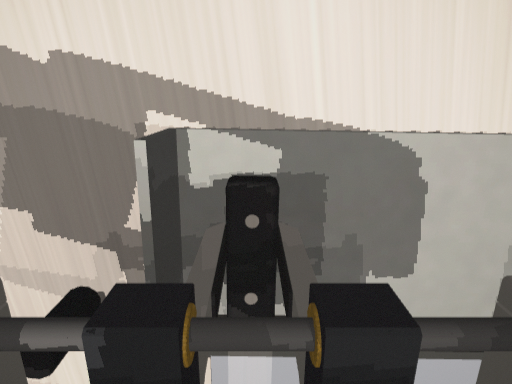

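```bash
python3 -m jog '[[255,0,0,-0.1,0,0,0],[133,0,0,0,0,0,0],[133,0,0,0,0,0,0],[133,0,0,0,0,0,0],[133,0,0,0,0,0,0],[133,0,0,3,0,0,0],[133,0,0,4,0,0,0],[133,0,0,4,0,0,0],[133,0,3.2,2,0,0,0],[133,0,0,0,0,0,0]]';python3 hd.py .005; python3 -m jog '[[133,0.5,3.2,0,0,0,-8],[133,0.5,3.2,0,0,0,-8],[133,0.5,3.2,0,0,0,-8],[133,0.5,3.2,0,0,0,-8],[133,0.5,3.2,0,0,0,-8],[133,0.5,3.2,0,0,0,-8],[133,0.5,3.2,0,0,0,-8],[133,0.5,3.2,0,0,0,-8],[133,0.5,3.2,0,0,0,-8],[133,0.5,3.2,0,0,0,-8],[133,0.5,3.2,0,0,0,-8],[133,0,0,0,0,0,0]]'; python3 k.py w8.png
```

```text
time: 23.45
ee_pos: [0.5034, -0.1111, 0.112]
eef_rot: [[-0.002, 0.992, -0.127], [0.013, -0.127, -0.992], [-1.0, -0.004, -0.012]]
force: [0.4, -0.1, 0.5]
grip_width: 0.045
t 23.45 tcp mm [ 503.4 -111.1  112. ] yaw_y -7.3 x [-0.002  0.013 -1.   ] F [ 0.4 -0.1  0.5] w 45.0 q [-0.34  0.04  1.55  0.01  1.56 -0.21]
tcp box (np.float64(-91.9), np.float64(-73.0))
handle c [ 506.  -153.6] box (np.float64(-50.1), np.float64(-64.2)) angle vs box x 0.7 size [93.8 29.3]
handle c [ 689.2 -177. ] box (np.float64(-53.5), np.float64(120.4)) angle vs box x -0.1 size [133.1  13.2]
time: 24.7
ee_pos: [0.5513, 0.2423, 0.0883]
eef_rot: [[-0.017, -0.167, -0.986], [0.011, -0.986, 0.167], [-1.0, -0.008, 0.018]]
force: [0.6, -0.8, -0.4]
grip_width: 0.0451
t 24.7 tcp mm [551.3 242.3  88.3] yaw_y -99.6 x [-0.017  0.011 -1.   ] F [ 0.6 -0.8 -0.4] w 45.1 q [0.31 0.24 1.36 0.02 1.55 2.05]
[ 229  134   36   86 2592] [0.563  0.2445] c 560.5 245.0 size [30.  81.9] dir 172.8 tip [0.5212 0.2498] zmed 0.0113
[ 166  145   40   74 2206] [0.5678 0.3016] c 565.7 302.2 size [30.2 70.8] dir 172.9 tip [0.5318 0.306 ] zmed 0.0114
[ 43 170  21  50 424] [0.5785 0.4254] c 574.2 428.1 size [11.  50.9] dir 171.5 tip [0.5508 0.4295] zmed 0.0127
```

```bash
python3 -m jog '[[133,1.6,0,0,-0.6,-1,4],[133,1.6,0,-1,0,0,0],[133,0,0,-3,0,0,0],[133,0,0,-3,0,0,0],[133,0,0,-2,0,0,0],[133,0,0,0,0,0,0]]'; python3 -c "
from h import *
st()"
```

```text
time: 25.35
ee_pos: [0.5829, 0.2281, -0.0102]
eef_rot: [[-0.006, -0.09, -0.996], [-0.012, -0.996, 0.09], [-1.0, 0.012, 0.005]]
force: [-1.4, -0.2, -0.7]
grip_width: 0.0453
t 25.35 tcp mm [582.9 228.1 -10.2] yaw_y -95.2 x [-0.006 -0.012 -1.   ] F [-1.4 -0.2 -0.7] w 45.3 q [ 0.29  0.36  1.42 -0.01  1.37  1.95]
```

```bash
python3 -m jog '[[133,0,1.4,0,0,0,0],[133,0,0,0,0.6,0,0],[133,0,0,0,0,0,0]]'; python3 -c "
from h import *
st()"
```

```text
time: 25.65
ee_pos: [0.584, 0.2409, -0.0088]
eef_rot: [[-0.005, -0.091, -0.996], [-0.001, -0.996, 0.091], [-1.0, 0.001, 0.005]]
force: [-0.5, -0.3, 0.2]
grip_width: 0.0447
t 25.65 tcp mm [584.  240.9  -8.8] yaw_y -95.2 x [-0.005 -0.001 -1.   ] F [-0.5 -0.3  0.2] w 44.7 q [0.3  0.37 1.4  0.   1.38 1.96]
```

```bash
python3 -m jog '[[133,0,0,-1,0,0,0],[133,0,0.1,-0.8,0,0,0],[133,0,0,-0.1,0,0,0],[133,0,0,0,0,0,0],[255,0,0,0,0,0,0],[255,0,0,0,0,0,0],[255,0,0,0,0,0,0],[255,0,0,0,0,0,0],[255,0,0,0,0,0,0],[255,0,0,0,0,0,0]]' 60; python3 -m jog '[[255,-1,0.1,0.1,0,0,0],[255,-2.5,0.2,0,0,0,0],[255,-3,0.2,0,0,0,0],[255,-3,0.2,0,0,0,0],[255,-3.2,0.2,0,0,0,0],[255,0,0,0,0,0,0]]'; python3 -c "
from h import *
st()"
```

```text
time: 26.65
ee_pos: [0.5859, 0.2428, -0.0262]
eef_rot: [[0.0, -0.089, -0.996], [0.001, -0.996, 0.089], [-1.0, -0.001, -0.0]]
force: [-0.1, 0.1, -0.4]
grip_width: 0.0287
time: 27.25
ee_pos: [0.4511, 0.251, -0.0261]
eef_rot: [[-0.003, -0.091, -0.996], [0.0, -0.996, 0.091], [-1.0, -0.0, 0.003]]
force: [-0.1, -0.2, -1.9]
grip_width: 0.0286
t 27.25 tcp mm [451.1 251.  -26.1] yaw_y -95.2 x [-0.003  0.    -1.   ] F [-0.1 -0.2 -1.9] w 28.6 q [0.4  0.14 1.72 0.   1.28 2.06]
```

```bash
python3 -m jog '[[255,0,-1.5,0,0,0,0],[255,0,-2.5,0,0,0,0],[255,0,-2.5,0,0,0,0],[255,0,-2.5,0,0,0,0],[255,0,-2.5,0,0,0,0],[255,0,-2.5,0,0,0,0],[255,0,-2.5,0,0,0,0],[255,0,-1.5,0,0,0,0],[255,0,0,0,0,0,0]]'; python3 -c "
from h import *
st()";  python3 -m jog '[[255,0,0,0,0,0,5],[255,0,0,0,0,0,7],[255,0,0,0,0,0,7],[255,0,0,0,0,0,7],[255,0,0,0,0,0,7],[255,0,0,0,0,0,7],[255,0,0,0,0,0,7],[255,0.5,0,0,0,0,7],[255,0.5,0,0,0,0,7],[255,0.5,0,0,0,0,7],[255,0.5,0,0,0,0,7],[255,0.5,0,0,0,0,7],[255,0,0,0,0,0,5],[255,0,0,0,0,0,0]]'; python3 hd.py 0
```

```text
time: 28.15
ee_pos: [0.4546, 0.056, -0.024]
eef_rot: [[0.004, -0.093, -0.996], [-0.003, -0.996, 0.093], [-1.0, 0.003, -0.004]]
force: [0.2, 0.4, -1.0]
grip_width: 0.0286
t 28.15 tcp mm [454.6  56.  -24. ] yaw_y -95.3 x [ 0.004 -0.003 -1.   ] F [ 0.2  0.4 -1. ] w 28.6 q [ 0.    0.01  1.86 -0.    1.27  1.67]
time: 29.55
ee_pos: [0.4848, 0.054, -0.0239]
eef_rot: [[0.005, 0.996, -0.086], [0.003, -0.086, -0.996], [-1.0, 0.005, -0.003]]
force: [-0.2, 0.3, -0.9]
grip_width: 0.0285
t 29.55 tcp mm [484.8  54.  -23.9] yaw_y -4.9 x [ 0.005  0.003 -1.   ] F [-0.2  0.3 -0.9] w 28.5 q [-0.01  0.08  1.79  0.    1.27  0.08]
tcp box (np.float64(-252.5), np.float64(-115.2))
handle c [494.6 134.8] box (np.float64(-333.9), np.float64(-117.2)) angle vs box x 2.1 size [87.9 29.2]
```

```bash
python3 -m jog '[[255,1.6,-0.2,0,0,0,-2],[255,1.7,-0.25,0,0,0,0],[255,1.7,-0.25,0,0,0,0],[255,-0.3,-2,0,0,0,0],[255,-0.3,-2,0,0,0,0],[255,-0.4,-2.5,0,0,0,0],[255,0,0,0,0,0,0],[255,2,-0.3,0,0,0,0],[255,2.2,-0.3,0,0,0,0],[255,2.4,-0.4,0,0,0,0],[255,0,0,0,0,0,0]]'; python3 hd.py 0
```

```text
time: 30.7
ee_pos: [0.5944, -0.0273, -0.0246]
eef_rot: [[0.005, 0.99, -0.142], [0.005, -0.142, -0.99], [-1.0, 0.004, -0.006]]
force: [-0.6, 0.6, -1.3]
grip_width: 0.0285
t 30.7 tcp mm [594.4 -27.3 -24.6] yaw_y -8.2 x [ 0.005  0.005 -1.   ] F [-0.6  0.6 -1.3] w 28.5 q [-0.14  0.3   1.53  0.01  1.31 -0.  ]
tcp box (np.float64(-187.9), np.float64(5.0))
handle c [608.8  52.8] box (np.float64(-269.2), np.float64(7.6)) angle vs box x -1.1 size [87.8 29.2]
```

```bash
python3 -m jog '[[255,-0.5,-2.2,0,0,0,0],[255,-0.5,-2.2,-0.2,0,0,0],[255,0,0,-0.1,0,0,0],[255,0,0,0,0,0,0],[133,0,0,0,0,0,0],[133,0,0,0,0,0,0],[133,0,0,0,0,0,0],[133,0,0,2,0,0,0],[133,0,0,3,0,0,0],[133,0.4,2.6,0,0,0,0],[133,0.4,2.6,0,0,0,0],[133,0.4,2.4,0,0,0,0],[133,0,0,0,0,0,0]]'; python3 hd.py 0
```

```text
time: 32.05
ee_pos: [0.5904, 0.0177, 0.0234]
eef_rot: [[-0.002, 0.99, -0.139], [0.013, -0.139, -0.99], [-1.0, -0.004, -0.013]]
force: [-0.3, -0.4, -0.3]
grip_width: 0.0451
t 32.05 tcp mm [590.4  17.7  23.4] yaw_y -8.0 x [-0.002  0.013 -1.   ] F [-0.3 -0.4 -0.3] w 45.1 q [-0.07  0.25  1.48  0.01  1.41  0.06]
tcp box (np.float64(-231.9), np.float64(-5.5))
handle c [596.3  17. ] box (np.float64(-232.0), np.float64(0.4)) angle vs box x -1.4 size [94.  29.3]
```

```bash
python3 -m jog '[[133,0.6,-0.1,0,0,0,-1.5],[133,0,0,-2.5,0,0,0],[133,0,0,-2,0,0,0],[133,0,0,-0.4,0,0,0],[255,0,0,0,0,0,0],[255,0,0,0,0,0,0],[255,0,0,0,0,0,0],[255,0,0,0,0,0,0],[255,0,0,0,0,0,0],[255,0,0,0.5,0,0,0],[255,0,0,0.4,0,0,1.5],[255,0,0,0,0,0,0]]'; python3 hd.py .007
```

```text
time: 33.3
ee_pos: [0.5996, 0.0101, -0.0141]
eef_rot: [[0.003, 0.989, -0.148], [0.01, -0.148, -0.989], [-1.0, 0.001, -0.01]]
force: [1.1, -0.1, -1.3]
grip_width: 0.0293
t 33.3 tcp mm [599.6  10.1 -14.1] yaw_y -8.5 x [ 0.003  0.01  -1.   ] F [ 1.1 -0.1 -1.3] w 29.3 q [-0.08  0.3   1.5   0.01  1.34  0.06]
tcp box (np.float64(-225.7), np.float64(4.7))
handle c [601.3  13.5] box (np.float64(-229.3), np.float64(5.9)) angle vs box x -0.3 size [96.9 33. ]
```

```bash
python3 -m jog '[[255,-0.4,-2,0,0,0,0],[255,-0.4,-2.1,0,0,0,0],[255,-0.4,-2.1,0,0,0,0],[255,-0.35,-2.1,0,0,0,0],[255,-0.35,-2.1,0,0,0,0],[255,-0.35,-2.1,0,0,0,0],[255,-0.35,-2.1,0,0,0,0],[255,-0.3,-1.6,0,0,0,0],[255,0,0,0,0,0,0]]'; python3 hd.py .007
```

```text
time: 34.25
ee_pos: [0.5691, -0.1561, -0.014]
eef_rot: [[0.003, 0.989, -0.145], [0.01, -0.145, -0.989], [-1.0, 0.002, -0.011]]
force: [0.7, 0.2, -0.8]
grip_width: 0.0291
t 34.25 tcp mm [ 569.1 -156.1  -14. ] yaw_y -8.3 x [ 0.003  0.01  -1.   ] F [ 0.7  0.2 -0.8] w 29.1 q [-0.37  0.28  1.53  0.01  1.33 -0.23]
tcp box (np.float64(-56.8), np.float64(-1.4))
handle c [ 570.8 -152.7] box (np.float64(-60.4), np.float64(-0.2)) angle vs box x -0.1 size [96.9 33.1]
handle c [ 462.4 -133.2] box (np.float64(-64.0), np.float64(-110.3)) angle vs box x 0.2 size [114.   12.9]
```

```bash
python3 -m jog '[[255,-0.15,-1,0,0,0,0],[255,0,0,-0.3,0,0,0],[255,0,0,-0.15,0,0,0],[133,0,0,0,0,0,0],[133,0,0,0,0,0,0],[133,0,0,0,0,0,0],[133,0,0,0,0,0,0],[133,0,0,3,0,0,0],[133,0,0,4,0,0,0],[133,0,0,4,0,0,0],[133,0,3.2,2,0,0,0],[133,0,0,0,0,0,0]]';python3 hd.py .005; python3 -m jog '[[133,0.1,3.6,0,0,0,-8],[133,0.1,3.6,0,0,0,-8],[133,0.1,3.6,0,0,0,-8],[133,0.1,3.6,0,0,0,-8],[133,0.1,3.6,0,0,0,-8],[133,0.1,3.6,0,0,0,-8],[133,0.1,3.6,0,0,0,-8],[133,0.1,3.6,0,0,0,-8],[133,0,3.6,0,0,0,-8],[133,0,3.6,0,0,0,-8],[133,0,3.6,0,0,0,-6],[133,0,2,0,0,0,0],[133,0,0,0,0,0,0],[133,0,0,0,0,0,0]]'; python3 k.py w9.png
```

```text
time: 35.5
ee_pos: [0.5674, -0.1282, 0.1156]
eef_rot: [[0.003, 0.99, -0.141], [0.014, -0.141, -0.99], [-1.0, 0.001, -0.015]]
force: [0.8, -1.1, -0.2]
grip_width: 0.045
t 35.5 tcp mm [ 567.4 -128.2  115.6] yaw_y -8.1 x [ 0.003  0.014 -1.   ] F [ 0.8 -1.1 -0.2] w 45.0 q [-0.33  0.18  1.39  0.01  1.58 -0.19]
tcp box (np.float64(-84.1), np.float64(-7.2))
handle c [ 508.5 -142.6] box (np.float64(-61.4), np.float64(-63.3)) angle vs box x 0.1 size [71.6 30.1]
handle c [ 570.5 -157.5] box (np.float64(-55.6), np.float64(0.2)) angle vs box x -0.2 size [93.6 28.9]
handle c [ 689.3 -175.2] box (np.float64(-55.3), np.float64(120.3)) angle vs box x -0.0 size [131.7   8.6]
time: 36.95
ee_pos: [0.5666, 0.2883, 0.0912]
eef_rot: [[-0.017, -0.146, -0.989], [-0.002, -0.989, 0.146], [-1.0, 0.004, 0.017]]
force: [0.3, -1.9, -0.0]
grip_width: 0.045
t 36.95 tcp mm [566.6 288.3  91.2] yaw_y -98.4 x [-0.017 -0.002 -1.   ] F [ 0.3 -1.9 -0. ] w 45.0 q [0.38 0.32 1.26 0.   1.58 2.1 ]
[ 219  152   35   73 2112] [0.5679 0.302 ] c 565.9 302.3 size [30.  71.3] dir 172.9 tip [0.5318 0.3065] zmed 0.0114
```

```bash
python3 -m jog '[[133,1.2,0.6,0,0,-1,3],[133,1.1,0.6,-1,0,0,0],[133,0,0,-3,0,0,0],[133,0,0,-3,0,0,0],[133,0,0,-2.5,0,0,0],[133,0,0,0,0,0,0],[133,0,0,0,0,0,0]]'; python3 -c "
from h import *
st()"
```

```text
time: 37.7
ee_pos: [0.5937, 0.2869, -0.0054]
eef_rot: [[0.003, -0.106, -0.994], [-0.006, -0.994, 0.106], [-1.0, 0.005, -0.004]]
force: [0.3, 0.1, 0.2]
grip_width: 0.0449
t 37.7 tcp mm [593.7 286.9  -5.4] yaw_y -96.1 x [ 0.003 -0.006 -1.   ] F [0.3 0.1 0.2] w 44.9 q [ 0.37  0.42  1.33 -0.01  1.39  2.05]
```

```bash
python3 -m jog '[[133,-0.4,1.3,0,0,0,0],[133,0,0,0,0,0,0],[133,0,0,0,0,0,0]]'; python3 -m jog '[[133,0,0,-1,0,0,0],[133,0,0,-0.8,0,0,0],[133,0,0,-0.4,0,0,0],[133,0,0,0,0,0,0]]'; python3 -c "
from h import *
st()"
```

```text
time: 38.0
ee_pos: [0.5922, 0.3005, -0.0009]
eef_rot: [[0.009, -0.108, -0.994], [-0.004, -0.994, 0.107], [-1.0, 0.002, -0.01]]
force: [-0.4, -0.3, 0.1]
grip_width: 0.0449
time: 38.4
ee_pos: [0.5931, 0.3017, -0.0225]
eef_rot: [[0.013, -0.106, -0.994], [-0.002, -0.994, 0.106], [-1.0, 0.001, -0.013]]
force: [-0.4, -0.6, 0.1]
grip_width: 0.0451
t 38.4 tcp mm [593.1 301.7 -22.5] yaw_y -96.1 x [ 0.013 -0.002 -1.   ] F [-0.4 -0.6  0.1] w 45.1 q [ 0.39  0.44  1.34 -0.01  1.36  2.07]
```

```bash
python3 -m jog '[[133,-0.2,0,-0.4,0,0,0],[133,0,0,-0.1,0,0,0],[133,0,0,0,0,0,0],[255,0,0,0,0,0,0],[255,0,0,0,0,0,0],[255,0,0,0,0,0,0],[255,0,0,0,0,0,0],[255,0,0,0,0,0,0],[255,0,0,0,0,0,0]]' 60; python3 -m jog '[[255,-1,0.1,0.1,0,0,0],[255,-2.5,0.2,0,0,0,0],[255,-3,0.2,0,0,0,0],[255,-3,0.2,0,0,0,0],[255,-3,0.2,0,0,0,0],[255,-1.5,0.1,0,0,0,0],[255,0,0,0,0,0,0]]'; python3 -c "
from h import *
st()"
```

```text
time: 39.3
ee_pos: [0.5907, 0.3013, -0.0284]
eef_rot: [[0.012, -0.107, -0.994], [-0.003, -0.994, 0.107], [-1.0, 0.001, -0.012]]
force: [0.4, 0.4, -0.1]
grip_width: 0.0288
time: 40.0
ee_pos: [0.4422, 0.3107, -0.0279]
eef_rot: [[0.011, -0.107, -0.994], [-0.002, -0.994, 0.107], [-1.0, 0.001, -0.011]]
force: [0.1, -0.4, -0.6]
grip_width: 0.0287
t 40.0 tcp mm [442.2 310.7 -27.9] yaw_y -96.2 x [ 0.011 -0.002 -1.   ] F [ 0.1 -0.4 -0.6] w 28.7 q [ 0.51  0.19  1.67 -0.01  1.27  2.19]
```

```bash
python3 -m jog '[[255,0,-1.5,0.2,0,0,0],[255,0,-2.5,0,0,0,0],[255,0,-2.5,0,0,0,0],[255,0,-2.5,0,0,0,0],[255,0,-2.5,0,0,0,0],[255,0,-2.5,0,0,0,0],[255,0,-2.5,0,0,0,0],[255,0,-2.5,0,0,0,0],[255,0,-2.5,0,0,0,0],[255,0,-2.5,0,0,0,0],[255,0,-1.5,0,0,0,0],[255,0,0,0,0,0,0]]'; python3 hd.py 0;  python3 -m jog '[[255,0,0,0,0,0,5],[255,0,0,0,0,0,7],[255,0,0,0,0,0,7],[255,0,0,0,0,0,7],[255,0,0,0,0,0,7],[255,0,0,0,0,0,7],[255,0,0,0,0,0,7],[255,0.5,0,0,0,0,7],[255,0.5,0,0,0,0,7],[255,0.5,0,0,0,0,7],[255,0.5,0,0,0,0,7],[255,0.5,0,0,0,0,7],[255,0,0,0,0,0,5],[255,0,0,0,0,0,0]]'; python3 hd.py 0
```

```text
time: 41.2
ee_pos: [0.4464, 0.0325, -0.0236]
eef_rot: [[0.015, -0.116, -0.993], [-0.009, -0.993, 0.116], [-1.0, 0.007, -0.016]]
force: [-0.7, 0.4, -0.8]
grip_width: 0.0286
t 41.2 tcp mm [446.4  32.5 -23.6] yaw_y -96.6 x [ 0.015 -0.009 -1.   ] F [-0.7  0.4 -0.8] w 28.6 q [-0.05 -0.02  1.89 -0.01  1.26  1.64]
tcp box (np.float64(-225.6), np.float64(-150.1))
handle c [531.3  21.7] box (np.float64(-227.3), np.float64(-64.6)) angle vs box x -88.7 size [29.6 82.1]
time: 42.65
ee_pos: [0.4742, 0.0394, -0.0233]
eef_rot: [[0.007, 0.995, -0.096], [0.015, -0.096, -0.995], [-1.0, 0.005, -0.016]]
force: [-0.2, -0.1, -1.8]
grip_width: 0.0283
t 42.65 tcp mm [474.2  39.4 -23.3] yaw_y -5.5 x [ 0.007  0.015 -1.   ] F [-0.2 -0.1 -1.8] w 28.3 q [-0.05  0.05  1.82  0.02  1.27  0.04]
tcp box (np.float64(-236.5), np.float64(-123.6))
handle c [484.  122.9] box (np.float64(-320.5), np.float64(-126.0)) angle vs box x 2.4 size [82.3 29.6]
```

```bash
python3 -m jog '[[255,1.8,-0.2,0,0,0,-2],[255,1.8,-0.25,0,0,0,0],[255,1.8,-0.25,0,0,0,0],[255,-0.3,-2,0,0,0,0],[255,-0.3,-2,0,0,0,0],[255,-0.2,-1.3,0,0,0,0],[255,0,0,0,0,0,0],[255,2,-0.3,0,0,0,0],[255,2.5,-0.36,0,0,0,0],[255,2.5,-0.36,0,0,0,0],[255,2.5,-0.36,0,0,0,0],[255,2.5,-0.36,0,0,0,0],[255,1,-0.15,0,0,0,0],[255,0,0,0,0,0,0]]'; python3 hd.py 0
```

```text
time: 44.1
ee_pos: [0.6552, -0.0335, -0.0245]
eef_rot: [[0.006, 0.989, -0.147], [0.02, -0.147, -0.989], [-1.0, 0.003, -0.021]]
force: [-0.6, 0.1, -1.3]
grip_width: 0.0282
t 44.1 tcp mm [655.2 -33.5 -24.5] yaw_y -8.4 x [ 0.006  0.02  -1.   ] F [-0.6  0.1 -1.3] w 28.2 q [-0.15  0.42  1.36  0.02  1.35 -0.01]
tcp box (np.float64(-190.6), np.float64(66.0))
handle c [669.4  49.2] box (np.float64(-274.4), np.float64(68.1)) angle vs box x -0.6 size [81.9 29.5]
```

```bash
python3 -m jog '[[255,-0.35,-2.2,0,0,0,0],[255,-0.35,-2.2,-0.2,0,0,0],[255,0,0,-0.1,0,0,0],[255,0,0,0,0,0,0],[133,0,0,0,0,0,0],[133,0,0,0,0,0,0],[133,0,0,0,0,0,0],[133,0,0,2,0,0,0],[133,0,0,3,-1,0,0],[133,0.4,2.8,0,0,0,0],[133,0.4,2.8,0,0,0,0],[133,0.5,2.8,0,0,0,0],[133,0,0,0,0,0,0]]'; python3 hd.py 0
```

```text
time: 45.45
ee_pos: [0.6588, 0.0182, 0.0274]
eef_rot: [[0.008, 0.99, -0.143], [0.008, -0.143, -0.99], [-1.0, 0.007, -0.009]]
force: [-0.4, -0.9, -0.3]
grip_width: 0.0453
t 45.45 tcp mm [658.8  18.2  27.4] yaw_y -8.2 x [ 0.008  0.008 -1.   ] F [-0.4 -0.9 -0.3] w 45.3 q [-0.06  0.39  1.3   0.01  1.44  0.08]
tcp box (np.float64(-242.2), np.float64(62.1))
handle c [660.   16.6] box (np.float64(-240.9), np.float64(63.6)) angle vs box x -0.9 size [94.  28.8]
```

```bash
python3 -m jog '[[133,0.2,-0.3,-0.2,0,0,-1],[133,0,0,-2.5,0,0,0],[133,0,0,-2,0,0,0],[133,0,0,-0.6,0,0,0],[255,0,0,0,0,0,0],[255,0,0,0,0,0,0],[255,0,0,0,0,0,0],[255,0,0,0,0,0,0],[255,0,0,0,0,0,0],[255,0,0,0.5,0,0,0],[255,0,0,0.4,0,0,1],[255,0,0,0,0,0,0]]'; python3 hd.py .007
```

```text
time: 46.7
ee_pos: [0.6631, 0.0065, -0.0134]
eef_rot: [[0.015, 0.988, -0.152], [0.004, -0.152, -0.988], [-1.0, 0.014, -0.006]]
force: [-0.4, 0.2, -0.8]
grip_width: 0.0298
t 46.7 tcp mm [663.1   6.5 -13.4] yaw_y -8.7 x [ 0.015  0.004 -1.   ] F [-0.4  0.2 -0.8] w 29.8 q [-0.08  0.42  1.34  0.    1.37  0.07]
tcp box (np.float64(-231.2), np.float64(68.1))
handle c [664.8  12.6] box (np.float64(-237.6), np.float64(68.9)) angle vs box x -1.0 size [97.3 33.1]
```

```bash
python3 -m jog '[[255,-0.3,-2,0,0,0,0.5],[255,-0.35,-2.1,0,0,0,0],[255,-0.35,-2.1,0,0,0,0],[255,-0.35,-2.1,0,0,0,0],[255,-0.35,-2.1,0,0,0,0],[255,-0.35,-2.1,0,0,0,0],[255,-0.35,-2.1,0,0,0,0],[255,-0.3,-1.9,0,0,0,0],[255,-0.1,-0.9,0,0,0,0],[255,0,0,0,0,0,0]]'; python3 hd.py .007
```

```text
time: 47.75
ee_pos: [0.6336, -0.1718, -0.0133]
eef_rot: [[0.015, 0.99, -0.139], [0.005, -0.14, -0.99], [-1.0, 0.014, -0.007]]
force: [-0.3, 0.4, -0.5]
grip_width: 0.0298
t 47.75 tcp mm [ 633.6 -171.8  -13.3] yaw_y -8.0 x [ 0.015  0.005 -1.   ] F [-0.3  0.4 -0.5] w 29.8 q [-0.36  0.41  1.36  0.01  1.36 -0.22]
tcp box (np.float64(-50.6), np.float64(64.7))
handle c [ 510.  -153.5] box (np.float64(-50.8), np.float64(-60.2)) angle vs box x 0.0 size [92.4 34.2]
handle c [ 574.1 -150.5] box (np.float64(-63.1), np.float64(2.7)) angle vs box x -0.1 size [76.9 29.6]
handle c [ 635.2 -165.7] box (np.float64(-56.9), np.float64(65.3)) angle vs box x -0.3 size [97.3 33.2]
handle c [ 691.5 -161. ] box (np.float64(-69.7), np.float64(120.4)) angle vs box x 0.1 size [91.   6.8]
```

```bash
python3 -m jog '[[255,-0.1,-0.7,0,0,0,0],[255,0,0,-0.3,0,0,0],[255,0,0,-0.15,0,0,0],[133,0,0,0,0,0,0],[133,0,0,0,0,0,0],[133,0,0,0,0,0,0],[133,0,0,0,0,0,0],[133,0,0,3,0,0,0],[133,0,0,4,0,0,0],[133,-2,1,4,0,0,0],[133,-3.7,1.6,0,0,0,0],[133,0,0,0,0,0,0]]';python3 hd.py .005 w10.png
```

```text
time: 49.0
ee_pos: [0.5721, -0.1463, 0.0923]
eef_rot: [[0.009, 0.991, -0.134], [0.009, -0.134, -0.991], [-1.0, 0.008, -0.01]]
force: [-1.0, 0.7, -0.8]
grip_width: 0.045
t 49.0 tcp mm [ 572.1 -146.3   92.3] yaw_y -7.7 x [ 0.009  0.009 -1.   ] F [-1.   0.7 -0.8] w 45.0 q [-0.35  0.2   1.41  0.01  1.53 -0.22]
tcp box (np.float64(-66.9), np.float64(0.1))
handle c [ 507.3 -153.6] box (np.float64(-50.4), np.float64(-63.0)) angle vs box x 0.2 size [93.4 30.1]
handle c [ 633.6 -167.1] box (np.float64(-55.2), np.float64(63.9)) angle vs box x 0.3 size [93.  30.3]
handle c [ 570.6 -158. ] box (np.float64(-55.1), np.float64(0.3)) angle vs box x -0.3 size [93.9 28.8]
```

View pics/w10.png

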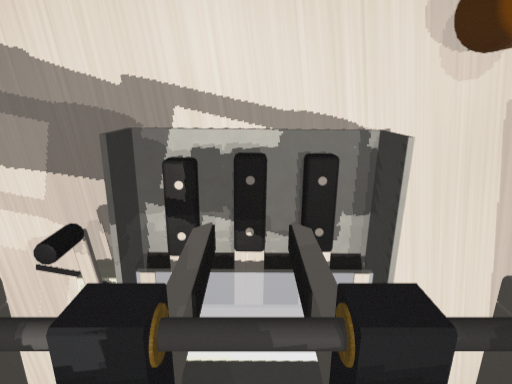

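```bash
python3 -m jog '[[133,0,0,-3,0,0,0],[133,0,0,-4,0,0,0],[133,0,0,-3,0,0,0],[133,0,0,-0.6,0,0,0],[133,0,0,0,0,0,0]]'; python3 -m jog '[[255,0,0,0,0,0,0],[255,0,0,0,0,0,0],[255,0,0,0,0,0,0],[255,0,0,0,0,0,0],[255,0,0,0,0,0,0],[255,-0.08,-0.6,0.1,0,0,0],[255,0,0,0,0,0,0],[255,0,0,0,0,0,0]]' 30; python3 -m jog '[[133,0,0,0,0,0,0],[133,0,0,0,0,0,0],[133,0,0,0,0,0,0],[133,0,0,0,0,0,0],[133,0,0,3,0,0,0],[133,0,0,4,0,0,0],[133,2,0,4,0,0,0],[133,3.5,-0.4,0,0,0,0],[133,0,0,0,0,0,0]]';python3 hd.py .005
```

```text
time: 49.55
ee_pos: [0.5832, -0.151, -0.0056]
eef_rot: [[0.031, 0.99, -0.135], [0.001, -0.135, -0.991], [-1.0, 0.03, -0.005]]
force: [-0.9, 0.8, 5.3]
grip_width: 0.045
time: 50.35
ee_pos: [0.5863, -0.1594, -0.0019]
eef_rot: [[0.037, 0.99, -0.135], [-0.002, -0.135, -0.991], [-0.999, 0.037, -0.003]]
force: [0.4, -0.1, 0.8]
grip_width: 0.0005
time: 51.25
ee_pos: [0.6388, -0.1619, 0.1088]
eef_rot: [[0.029, 0.99, -0.136], [0.001, -0.136, -0.991], [-1.0, 0.029, -0.005]]
force: [-0.6, 0.8, 0.2]
grip_width: 0.0452
t 51.25 tcp mm [ 638.8 -161.9  108.8] yaw_y -7.8 x [ 0.029  0.001 -1.   ] F [-0.6  0.8  0.2] w 45.2 q [-0.34  0.33  1.22  0.01  1.57 -0.2 ]
tcp box (np.float64(-61.2), np.float64(68.3))
handle c [ 508.6 -154.3] box (np.float64(-49.9), np.float64(-61.6)) angle vs box x 0.2 size [93.1 31.6]
handle c [ 634.8 -167.6] box (np.float64(-54.9), np.float64(65.2)) angle vs box x 0.1 size [93.5 29.4]
handle c [ 571.8 -158.3] box (np.float64(-55.0), np.float64(1.5)) angle vs box x -0.3 size [92.9 30.2]
handle c [ 461.3 -142.4] box (np.float64(-54.7), np.float64(-110.1)) angle vs box x -0.0 size [133.   11.9]
```

```bash
python3 -m jog '[[133,-0.3,0.3,0,0,1.7,0],[133,0,0,0,0,0,0],[133,0,0,-3,0,0,0],[133,0,0,-3,0,0,0],[133,0,0,-2.2,0,0,0],[133,0,0,0,0,0,0]]'; python3 -c "
from h import *
s=st();print(unbox(s['ee_pos']))"
```

```text
time: 51.9
ee_pos: [0.6303, -0.1584, 0.0271]
eef_rot: [[0.0, 0.991, -0.136], [-0.0, -0.136, -0.991], [-1.0, 0.0, -0.0]]
force: [-0.3, 0.1, -0.0]
grip_width: 0.0453
t 51.9 tcp mm [ 630.3 -158.4   27.1] yaw_y -7.8 x [ 0. -0. -1.] F [-0.3  0.1 -0. ] w 45.3 q [-0.33  0.37  1.32  0.    1.45 -0.2 ]
(np.float64(-63.4), np.float64(59.5))
```

```bash
python3 -m jog '[[133,0.5,-0.1,-1.5,0,0,0],[133,0,0,-1.5,0,0,0],[133,0,0,-1.3,0,0,0],[133,0,0,-0.2,0,0,0],[255,0,0,0,0,0,0],[255,0,0,0,0,0,0],[255,0,0,0,0,0,0],[255,0,0,0,0,0,0],[255,0,0,0,0,0,0],[255,-0.08,-0.6,0.1,0,0,0],[255,0,0,0,0,0,0],[255,0,0,0,0,0,0]]' 40;python3 hd.py .005; python3 -m jog '[[133,0,0,0,0,0,0],[133,0,0,0,0,0,0],[133,0,0,0,0,0,0],[133,0,0,0,0,0,0],[133,0,0,3,0,0,0],[133,0,0,3,0,0,0],[133,0,0,3,0,0,0],[133,-3,0.4,0,0,0,0],[133,-3,0.4,0,0,0,0],[133,0,0,0,0,0,0],[133,0,0,0,0,0,0]]';python3 hd.py .005
```

```text
time: 53.1
ee_pos: [0.6362, -0.1669, -0.0159]
eef_rot: [[0.006, 0.991, -0.136], [-0.002, -0.136, -0.991], [-1.0, 0.007, 0.001]]
force: [0.4, 0.2, -1.8]
grip_width: 0.0295
t 53.1 tcp mm [ 636.2 -166.9  -15.9] yaw_y -7.8 x [ 0.006 -0.002 -1.   ] F [ 0.4  0.2 -1.8] w 29.5 q [-0.34  0.42  1.35  0.    1.37 -0.21]
tcp box (np.float64(-55.8), np.float64(66.6))
handle c [ 636.4 -172. ] box (np.float64(-50.8), np.float64(67.5)) angle vs box x 0.2 size [89.9 33. ]
handle c [ 509.4 -153. ] box (np.float64(-51.3), np.float64(-61.0)) angle vs box x -0.2 size [91.8 35.8]
handle c [ 574.3 -147.7] box (np.float64(-65.9), np.float64(2.5)) angle vs box x -0.3 size [72.3 30.6]
handle c [ 692.4 -155. ] box (np.float64(-75.7), np.float64(120.4)) angle vs box x -0.0 size [90.6  6.4]
time: 54.25
ee_pos: [0.5757, -0.1587, 0.0789]
eef_rot: [[0.01, 0.991, -0.135], [-0.004, -0.135, -0.991], [-1.0, 0.01, 0.002]]
force: [-0.6, 0.5, -0.5]
grip_width: 0.045
t 54.25 tcp mm [ 575.7 -158.7   78.9] yaw_y -7.8 x [ 0.01  -0.004 -1.   ] F [-0.6  0.5 -0.5] w 45.0 q [-0.36  0.22  1.41  0.    1.5  -0.23]
tcp box (np.float64(-55.1), np.float64(5.4))
handle c [ 634.4 -174.3] box (np.float64(-48.2), np.float64(65.8)) angle vs box x -0.1 size [93.3 30.3]
handle c [ 507.4 -153.8] box (np.float64(-50.2), np.float64(-62.8)) angle vs box x 0.1 size [92.4 30.5]
handle c [ 570.7 -158.2] box (np.float64(-55.0), np.float64(0.4)) angle vs box x -0.7 size [93.7 28.8]
handle c [ 464.7 -120.8] box (np.float64(-76.6), np.float64(-109.9)) angle vs box x -0.1 size [87.2  8.6]
```

Same nudge for the middle knife, settling the sideways drift first.

```bash
python3 -m jog '[[133,-0.6,0.7,0,0,0.6,0],[133,0,0,-2,0,0,0],[133,0,0,-2,0,0,0],[133,0,0,-1,0,0,0],[133,0,0,0,0,0,0]]'; python3 -c "
from h import *
s=st();print(unbox(s['ee_pos']))"
```

```text
time: 54.8
ee_pos: [0.5726, -0.1503, 0.0273]
eef_rot: [[-0.001, 0.991, -0.134], [-0.003, -0.134, -0.991], [-1.0, -0.0, 0.003]]
force: [-0.5, -1.0, 0.5]
grip_width: 0.045
t 54.8 tcp mm [ 572.6 -150.3   27.3] yaw_y -7.7 x [-0.001 -0.003 -1.   ] F [-0.5 -1.   0.5] w 45.0 q [-0.35  0.25  1.48 -0.    1.41 -0.22]
(np.float64(-63.0), np.float64(1.2))
```

```bash
python3 -m jog '[[133,0,0,-1.5,0,0,0],[133,0,0,-1.5,0,0,0],[133,0,0,-1.3,0,0,0],[133,0,0,-0.2,0,0,0],[255,0,0,0,0,0,0],[255,0,0,0,0,0,0],[255,0,0,0,0,0,0],[255,0,0,0,0,0,0],[255,0,0,0,0,0,0],[255,-0.08,-0.5,0.1,0,0,0],[255,0,0,0,0,0,0],[255,0,0,0,0,0,0]]' 40; python3 -m jog '[[133,0,0,0,0,0,0],[133,0,0,0,0,0,0],[133,0,0,0,0,0,0],[133,0,0,0,0,0,0],[133,0,0,3,0,0,0],[133,0,0,3,0,0,0],[133,0,0,3,0,0,0],[133,0,0,3,0,0,0],[133,0,0,0,0,0,0],[133,0,0,0,0,0,0]]';python3 hd.py .005
python3 - <<'E'
from h import *
d=snap('top'); P=pts(d)
m=(d['img'].max(2)<70)&(P[...,2]>.075)&(P[...,2]<.1)
m[:205]=0;m[240:]=0;m[:,:270]=0;m[:,312:]=0
w=P[m]; print(m.sum(), w.mean(0).round(4) if m.sum() else '')
print('knob at 0',box(40-78,-145),'at 1.38',box(40-78*np.cos(1.38),-145-78*np.sin(1.38)))
E
```

```text
time: 56.0
ee_pos: [0.5731, -0.156, -0.0186]
eef_rot: [[0.002, 0.991, -0.134], [-0.004, -0.134, -0.991], [-1.0, 0.002, 0.004]]
force: [0.4, 0.2, -1.3]
grip_width: 0.0297
time: 57.0
ee_pos: [0.572, -0.1555, 0.1052]
eef_rot: [[0.001, 0.991, -0.134], [-0.004, -0.134, -0.991], [-1.0, 0.001, 0.004]]
force: [-0.6, 0.6, -0.2]
grip_width: 0.0451
t 57.0 tcp mm [ 572.  -155.5  105.2] yaw_y -7.7 x [ 0.001 -0.004 -1.   ] F [-0.6  0.6 -0.2] w 45.1 q [-0.36  0.2   1.38 -0.    1.56 -0.22]
tcp box (np.float64(-57.8), np.float64(1.4))
handle c [ 634.5 -174. ] box (np.float64(-48.6), np.float64(65.9)) angle vs box x -0.1 size [93.1 30.3]
handle c [ 572.9 -164.6] box (np.float64(-48.9), np.float64(3.5)) angle vs box x -1.3 size [93.7 29.3]
handle c [ 507.2 -153.7] box (np.float64(-50.2), np.float64(-63.0)) angle vs box x 0.6 size [92.7 30.2]
2 [ 0.4197 -0.1562  0.0929]
knob at 0 [ 0.42432474 -0.1539182 ] at 1.38 [ 0.33939989 -0.20537907]
```

```bash
python3 -m jog '[[133,-3,0,0,0,0,0],[133,-3.2,0,0,0,0,0],[133,-3.2,0,0,0,0,0],[133,-3,0.4,0,0,0,0],[133,-2.5,0.4,0,0,0,0],[133,0,0,0,0,0,0],[133,0,0,0,0,0,0]]'
cat > lv.py <<'E'
from h import *
import sys
s=st(); print('tcp box',unbox(s['ee_pos']))
for n in ('wrist','top'):
    d=snap(n,sys.argv[1] if n=='wrist' and len(sys.argv)>1 else None); P=pts(d)
    B=np.stack([(P[...,:2]-BX)@xb*1000,(P[...,:2]-BX)@yb*1000],-1)
    m=((P[...,2]>.078)&(P[...,2]<.096)&(B[...,1]<-127)&(B[...,1]>-240)&(abs(np.hypot(B[...,0]-40,B[...,1]+145)-78)<18)).astype(np.uint8)
    k=m>0
    if k.sum()>5:
        b=B[k]; c=(b.max(0)+b.min(0))/2; print(n,k.sum(),'knob box',np.median(b,0).round(1),c.round(1),'theta',np.arctan2(-(c[1]+145),40-c[0]).round(3),'z',np.median(P[k][:,2]).round(4))
E
python3 lv.py w11.png
```

```text
time: 57.8
ee_pos: [0.4113, -0.1437, 0.09]
eef_rot: [[-0.021, 0.991, -0.133], [0.006, -0.133, -0.991], [-1.0, -0.022, -0.003]]
force: [0.3, -0.1, -0.5]
grip_width: 0.0449
t 57.8 tcp mm [ 411.3 -143.7   90. ] yaw_y -7.7 x [-0.021  0.006 -1.   ] F [ 0.3 -0.1 -0.5] w 44.9 q [-0.46 -0.12  1.74 -0.    1.54 -0.33]
tcp box (np.float64(-46.3), np.float64(-159.3))
wrist 527 knob box [ -38.2 -151.8] [ -36.4 -151.8] theta 0.088 z 0.0884
```

View pics/w11.png

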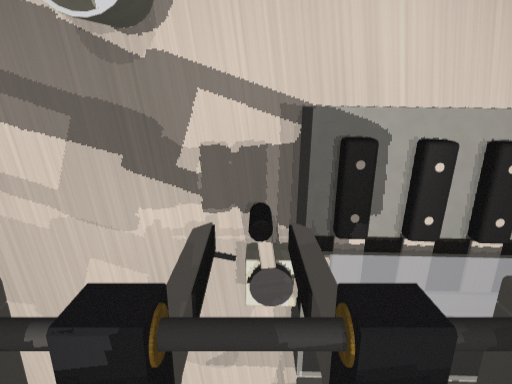

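```bash
python3 -m jog '[[174,0.6,-0.9,0,-0.3,-1.2,0],[174,0,0,0,0,0,0],[174,0,0,0,0,0,0]]'; python3 lv.py
```

```text
time: 58.2
ee_pos: [0.4206, -0.1541, 0.0897]
eef_rot: [[0.001, 0.991, -0.132], [0.001, -0.132, -0.991], [-1.0, 0.001, -0.001]]
force: [-1.0, 0.5, 0.4]
grip_width: 0.0303
t 58.2 tcp mm [ 420.6 -154.1   89.7] yaw_y -7.6 x [ 0.001  0.001 -1.   ] F [-1.   0.5  0.4] w 30.3 q [-0.48 -0.11  1.73  0.    1.52 -0.35]
tcp box (np.float64(-37.3), np.float64(-148.7))
wrist 529 knob box [ -38.1 -151.4] [ -36.5 -151.6] theta 0.087 z 0.0886
```

```bash
python3 -m jog '[[174,-0.3,0,-1,0,0,0],[174,0,0,-2,0,0,0],[174,0,0,-2,0,0,0],[174,0,0,-0.6,0,0,0],[174,0,0,0,0,0,0],[255,0,0,0,0,0,0],[255,0,0,0,0,0,0],[255,0,0,0,0,0,0],[255,0,0,0,0,0,0]]' 40
cat > la.py <<'E'
from h import *
s=st(); b=unbox(s['ee_pos']); th=np.arctan2(-(b[1]+145),40-b[0]); print('box',b,'theta',th.round(3),'r',np.hypot(b[0]-40,b[1]+145).round(1))
def pos(t): return box(40-78*np.cos(t),-145-78*np.sin(t))
q=np.array(s['ee_pos'])[:2]
for t in np.arange(th+.15,1.40,.15): p=pos(t); print(round(t,2),((p-q)*100).round(2)); q=p
print(1.38,((pos(1.38)-np.array(s['ee_pos'])[:2])*100).round(2))
E
python3 la.py
```

```text
time: 59.2
ee_pos: [0.4168, -0.1536, 0.0314]
eef_rot: [[0.001, 0.991, -0.131], [0.0, -0.131, -0.991], [-1.0, 0.001, -0.0]]
force: [-0.2, 0.1, -3.0]
grip_width: 0.0174
t 59.2 tcp mm [ 416.8 -153.6   31.4] yaw_y -7.5 x [ 0.001  0.    -1.   ] F [-0.2  0.1 -3. ] w 17.4 q [-0.48 -0.08  1.82  0.    1.39 -0.35]
box (np.float64(-37.2), np.float64(-152.5)) theta 0.097 r 77.6
0.25 [-1.17  0.01]
0.4 [-1.15 -0.21]
0.55 [-1.11 -0.38]
0.7 [-1.04 -0.54]
0.85 [-0.95 -0.69]
1.0 [-0.83 -0.82]
1.15 [-0.7  -0.93]
1.3 [-0.55 -1.03]
1.38 [-7.74 -5.18]
```

```bash
python3 -m jog '[[255,-1.15,0,0,0,0,8],[255,-1.15,-0.2,0,0,0,8],[255,-1.1,-0.38,0,0,0,8],[255,-1.05,-0.54,0,0,0,8],[255,-0.95,-0.69,0,0,0,8],[255,0,0,0,0,0,0]]'; python3 la.py
```

```text
time: 59.8
ee_pos: [0.3642, -0.174, 0.0314]
eef_rot: [[0.009, 0.829, 0.559], [-0.001, 0.559, -0.829], [-1.0, 0.007, 0.006]]
force: [-1.1, -2.8, -2.5]
grip_width: 0.017
t 59.8 tcp mm [ 364.2 -174.    31.4] yaw_y 34.0 x [ 0.009 -0.001 -1.   ] F [-1.1 -2.8 -2.5] w 17.0 q [-0.59 -0.18  1.91  0.    1.4  -1.18]
box (np.float64(-9.5), np.float64(-201.6)) theta 0.852 r 75.2
1.0 [-1.01 -0.61]
1.15 [-0.7  -0.94]
1.3 [-0.55 -1.03]
1.38 [-2.48 -3.14]
```

```bash
python3 -m jog '[[255,-0.95,-0.65,0,0,0,8],[255,-0.7,-0.93,0,0,0,8],[255,-0.5,-0.95,0,0,0,7],[255,0,0,0,0,0,0]]'; python3 la.py; python3 lv.py
```

```text
time: 60.2
ee_pos: [0.3456, -0.1993, 0.0313]
eef_rot: [[0.015, 0.543, 0.84], [0.004, 0.84, -0.543], [-1.0, 0.012, 0.01]]
force: [-0.2, -1.3, -3.5]
grip_width: 0.0172
t 60.2 tcp mm [ 345.6 -199.3   31.3] yaw_y 57.1 x [ 0.015  0.004 -1.   ] F [-0.2 -1.3 -3.5] w 17.2 q [-0.68 -0.19  1.93  0.01  1.4  -1.68]
box (np.float64(18.3), np.float64(-216.3)) theta 1.275 r 74.5
1.38 [-0.62 -0.61]
t 60.2 tcp mm [ 345.6 -199.3   31.3] yaw_y 57.1 x [ 0.015  0.004 -1.   ] F [-0.2 -1.3 -3.5] w 17.2 q [-0.68 -0.19  1.93  0.01  1.4  -1.68]
tcp box (np.float64(18.3), np.float64(-216.3))
wrist 1752 knob box [  18.3 -219.2] [  15.1 -219.4] theta 1.248 z 0.0885
```

```bash
python3 -m jog '[[255,-0.18,-0.42,0,0,0.8,3],[255,-0.17,-0.42,0,0,0,3],[255,0,0,0,0,0,0],[255,0,0,0,0,0,0]]'; python3 la.py; python3 -m jog '[[174,0,0,0,0,0,0],[174,0,0,0,0,0,0],[174,0,0,0,0,0,0],[174,0,0,3,0,0,0],[174,0,0,4,0,0,0],[174,0,0,3,0,0,0],[174,0,4,0,0,0,0],[174,0,4,0,0,0,0],[174,0,0,0,0,0,0],[174,0,0,0,0,0,0]]'; python3 lv.py w12.png
```

```text
time: 60.7
ee_pos: [0.3427, -0.2043, 0.0314]
eef_rot: [[-0.001, 0.461, 0.887], [0.008, 0.887, -0.461], [-1.0, 0.007, -0.005]]
force: [-2.4, -0.6, -3.3]
grip_width: 0.0175
t 60.7 tcp mm [ 342.7 -204.3   31.4] yaw_y 62.5 x [-0.001  0.008 -1.   ] F [-2.4 -0.6 -3.3] w 17.5 q [-0.69 -0.18  1.91  0.01  1.41 -1.78]
box (np.float64(23.7), np.float64(-218.4)) theta 1.352 r 75.2
1.38 [-0.33 -0.11]
time: 61.7
ee_pos: [0.3476, -0.1211, 0.1405]
eef_rot: [[0.014, 0.467, 0.884], [0.007, 0.884, -0.467], [-1.0, 0.013, 0.009]]
force: [-0.2, 0.2, -0.5]
grip_width: 0.0301
t 61.7 tcp mm [ 347.6 -121.1  140.5] yaw_y 62.2 x [ 0.014  0.007 -1.   ] F [-0.2  0.2 -0.5] w 30.1 q [-0.5  -0.33  1.81  0.01  1.65 -1.59]
tcp box (np.float64(-59.4), np.float64(-225.7))
wrist 361 knob box [  22.3 -218. ] [  23.9 -216.8] theta 1.351 z 0.0883
top 17 knob box [  24.2 -217.2] [  23.9 -218. ] theta 1.354 z 0.0891
```

View pics/w12.png

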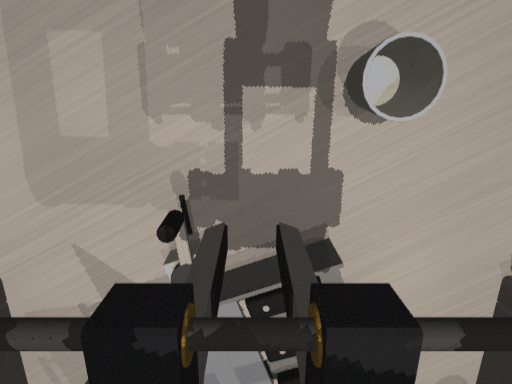

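Run:
```python
from h import *
d=snap('wrist'); P=pts(d); v=d['img'].max(2)
m=((v<55)&(abs(P[...,2])<.012)); m[:190]=0;m[245:]=0;m[:,:176]=0;m[:,196:]=0
ys,xs=np.nonzero(m); w=ray(d,np.c_[xs,ys],0)[:,:2]
B=np.c_[(w-BX)@xb,(w-BX)@yb]*1000
mu=B.mean(0); u=np.linalg.svd(B-mu,full_matrices=False)[2][0]; u*=-np.sign(u[1])
print(len(B),mu.round(1),B.min(0).round(1),B.max(0).round(1),'line theta',np.arctan2(-u[1],-u[0]).round(3),'mu theta about pivot',np.arctan2(-(mu[1]+145),40-mu[0]).round(3),'with y -142',np.arctan2(-(mu[1]+142),40-mu[0]).round(3))
t=-145-mu[1]; print('line at y=-145 x',(mu[0]+u[0]/u[1]*t).round(1), 'line at knob y -217.5: x',(mu[0]+u[0]/u[1]*(-217.5-mu[1])).round(1))
im=d['img'][150:290,110:270]; cv2.imwrite('pics/c12.png',cv2.resize(im,(800,700)[:2] if 0 else (640,560),interpolation=cv2.INTER_CUBIC)[:,:,::-1])
```

```text
194 [  28.9 -201.2] [  22.3 -224.6] [  36.  -175.9] line theta 1.39 mu theta about pivot 1.376 with y -142 1.386
line at y=-145 x 39.2 line at knob y -217.5: x 25.9
```

View pics/c12.png

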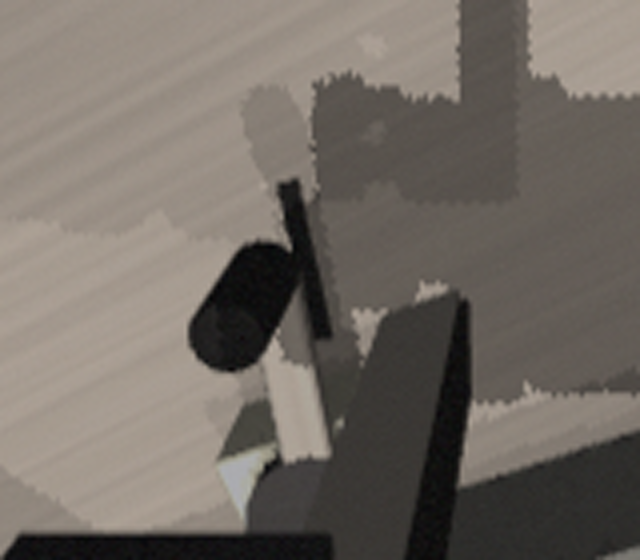

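```bash
python3 -m jog '[[174,-0.2,-4,0,-0.4,0.8,0],[174,-0.2,-4,0,0,0,0],[174,0,0,-3,0,0,0],[174,0,0,0,0,0,0],[174,0,0,0,0,0,0]]'; python3 la.py|head -2
```

```text
time: 62.35
ee_pos: [0.3421, -0.2089, 0.1085]
eef_rot: [[-0.004, 0.475, 0.88], [0.002, 0.88, -0.475], [-1.0, -0.0, -0.004]]
force: [0.3, 0.1, -0.1]
grip_width: 0.0297
t 62.35 tcp mm [ 342.1 -208.9  108.5] yaw_y 61.7 x [-0.004  0.002 -1.   ] F [ 0.3  0.1 -0.1] w 29.7 q [-0.69 -0.23  1.8  -0.    1.58 -1.77]
box (np.float64(28.3), np.float64(-218.5)) theta 1.413 r 74.4
```

```bash
python3 -m jog '[[174,0.1,0.25,0,0,0,0],[174,0,0,-3,0,0,0],[174,0,0,-3,0,0,0],[174,0,0,-1.5,0,0,0],[174,0,0,0,0,0,0],[174,0,0,0,0,0,0]]';python3 la.py|head -2; python3 -m jog '[[255,0,0,0,0,0,0],[255,0,0,0,0,0,0],[255,0,0,0,0,0,0],[255,0,0,0,0,0,0]]'; python3 la.py; python3 lv.py
```

```text
time: 62.95
ee_pos: [0.3481, -0.2073, 0.0394]
eef_rot: [[0.007, 0.472, 0.882], [-0.006, 0.882, -0.472], [-1.0, -0.002, 0.009]]
force: [-0.0, 0.1, 1.2]
grip_width: 0.0301
t 62.95 tcp mm [ 348.1 -207.3   39.4] yaw_y 61.9 x [ 0.007 -0.006 -1.   ] F [-0.   0.1  1.2] w 30.1 q [-0.68 -0.18  1.9  -0.    1.42 -1.76]
box (np.float64(25.9), np.float64(-212.7)) theta 1.365 r 69.2
time: 63.35
ee_pos: [0.3498, -0.2081, 0.0423]
eef_rot: [[0.011, 0.471, 0.882], [-0.01, 0.882, -0.471], [-1.0, -0.003, 0.014]]
force: [-0.4, -0.6, -3.3]
grip_width: 0.0173
t 63.35 tcp mm [ 349.8 -208.1   42.3] yaw_y 61.9 x [ 0.011 -0.01  -1.   ] F [-0.4 -0.6 -3.3] w 17.3 q [-0.68 -0.19  1.9  -0.    1.42 -1.76]
box (np.float64(26.4), np.float64(-210.9)) theta 1.367 r 67.3
1.38 [-1.04  0.27]
t 63.35 tcp mm [ 349.8 -208.1   42.3] yaw_y 61.9 x [ 0.011 -0.01  -1.   ] F [-0.4 -0.6 -3.3] w 17.3 q [-0.68 -0.19  1.9  -0.    1.42 -1.76]
tcp box (np.float64(26.4), np.float64(-210.9))
wrist 1459 knob box [  23.6 -218.1] [  23.1 -214.4] theta 1.332 z 0.0885
```

```bash
python3 -m jog '[[255,-0.1,-0.28,0,0,0,0],[255,0,0,0,0,0,0]]'; python3 la.py | head -2; python3 -m jog '[[174,0,0,0,0,0,0],[174,0,0,0,0,0,0],[174,0,0,0,0,0,0],[174,0,0,3,0,0,0],[174,0,0,4,0,0,0],[174,0,0,3,0,0,0],[174,1,4,0,0,0,0],[174,1,4,0,0,0,0],[174,0,0,0,0,0,0],[174,0,0,0,0,0,0]]'; python3 lv.py
python3 - <<'E'
from h import *
d=snap('wrist')
for t in (1.33,1.38,1.43): print(t,proj(d,[np.r_[box(40-78*np.cos(t),-142-78*np.sin(t)),.0895]]).round(1))
E
```

```text
time: 63.65
ee_pos: [0.3496, -0.2087, 0.0423]
eef_rot: [[0.013, 0.47, 0.883], [-0.004, 0.883, -0.47], [-1.0, 0.002, 0.013]]
force: [1.2, 0.3, -2.3]
grip_width: 0.0169
t 63.65 tcp mm [ 349.6 -208.7   42.3] yaw_y 62.0 x [ 0.013 -0.004 -1.   ] F [ 1.2  0.3 -2.3] w 16.9 q [-0.68 -0.19  1.9   0.    1.42 -1.76]
box (np.float64(27.0), np.float64(-211.0)) theta 1.376 r 67.3
time: 64.65
ee_pos: [0.3707, -0.1304, 0.1509]
eef_rot: [[0.019, 0.475, 0.88], [-0.012, 0.88, -0.474], [-1.0, -0.002, 0.023]]
force: [0.8, -0.7, -0.7]
grip_width: 0.0298
t 64.65 tcp mm [ 370.7 -130.4  150.9] yaw_y 61.7 x [ 0.019 -0.012 -1.   ] F [ 0.8 -0.7 -0.7] w 29.8 q [-0.48 -0.29  1.76 -0.    1.65 -1.56]
tcp box (np.float64(-53.5), np.float64(-201.5))
wrist 351 knob box [  22.8 -217.7] [  24.2 -216.6] theta 1.354 z 0.0883
1.33 [[167.4 201.2]]
1.38 [[163.1 201.8]]
1.43 [[158.9 202.5]]
```

```bash
python3 -m jog '[[174,-1,3,3,0,0,0],[174,-1,4,3,0,0,0],[174,-1,4,3,0,0,0],[174,-1,4,3,0,0,0],[174,-1,4,2,0,0,0],[174,0,4,0,0,0,0],[174,0,0,0,0,0,0],[174,0,0,0,0,0,0]]'; python3 lv.py
python3 - <<'E'
from h import *
d=snap('top'); P=pts(d)
for t in (1.3,1.38,1.46): print(t,proj(d,[np.r_[box(40-78*np.cos(t),-144-78*np.sin(t)),.0895],np.r_[box(40-78*np.cos(t),-144-78*np.sin(t)),.0]]).round(1).tolist(), 'pivot',proj(d,[np.r_[box(40,-144),.06]]).round(1))
cv2.imwrite('pics/t13.png',cv2.resize(d['img'][90:270,230:390],(640,720))[:600,:,::-1])
b=np.stack([(P[...,:2]-BX)@xb*1000,(P[...,:2]-BX)@yb*1000],-1)
for z0 in (.16,.2,.24,.28):
  m=(abs(P[...,2]-z0)<.01)&(abs(b[...,1])<118)&(b[...,0]>100)&(b[...,0]<210); print(z0,m.sum(),np.median(b[...,0][m]) if m.any() else None)
m=(abs(P[...,2]-.085)<.006)&(P[...,0]>.74)&(P[...,0]<.84)&(abs(P[...,1]+.025)<.06); print('jar',m.sum(),P[m].mean(0))
E
```

```text
time: 65.6
ee_pos: [0.3161, 0.0988, 0.2915]
eef_rot: [[0.012, 0.494, 0.869], [-0.007, 0.869, -0.494], [-1.0, -0.0, 0.014]]
force: [-0.2, -0.8, 0.3]
grip_width: 0.0299
t 65.6 tcp mm [316.1  98.8 291.5] yaw_y 60.4 x [ 0.012 -0.007 -1.   ] F [-0.2 -0.8  0.3] w 29.9 q [ 0.14 -0.4   1.56 -0.01  1.97 -0.92]
tcp box (np.float64(-272.4), np.float64(-288.6))
wrist 149 knob box [  21.  -218.2] [  23.4 -217.2] theta 1.345 z 0.0875
top 25 knob box [  22.8 -219.3] [  23.4 -220.2] theta 1.354 z 0.09
1.3 [[300.3, 246.0], [296.8, 243.9]] pivot [[308.9 224. ]]
1.38 [[302.1, 246.7], [298.4, 244.6]] pivot [[308.9 224. ]]
1.46 [[303.9, 247.3], [300.1, 245.1]] pivot [[308.9 224. ]]
0.16 240 146.3048594593856
0.2 275 155.6186038672387
0.24 295 164.8170718627613
0.28 318 174.29990136209636
jar 197 [ 0.78918403 -0.02418492  0.08443107]
```

View pics/t13.png

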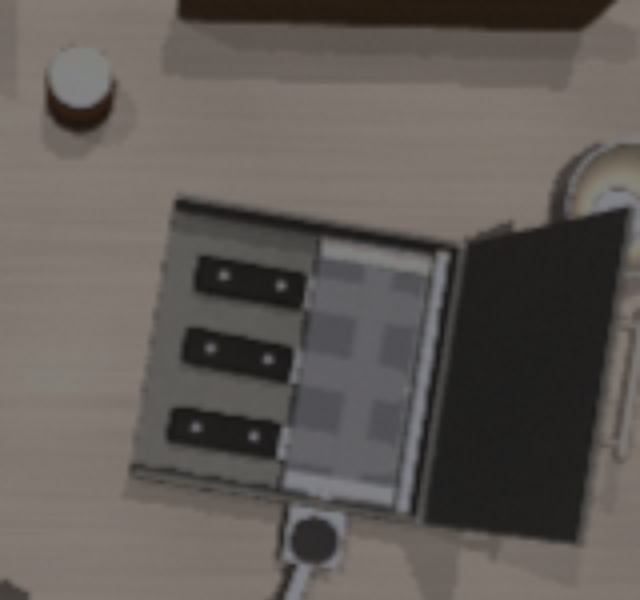

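```bash
python3 -m jog '[[174,0.4,-4,-1,0,0,0],[174,0.4,-4,-2,0,0,0],[174,0.4,-4,-2,0,0,0],[174,0.4,-4,-3,0,0,1],[174,0.4,-4,-3,0,0,1],[174,0.4,-4,-3,0,0,0],[174,0.4,-4,-3,0,0,0],[174,0.1,-1,0,0,0,0],[174,0,0,0,0,0,0],[174,0,0,0,0,0,0]]'; python3 la.py|head -2
```

```text
time: 66.75
ee_pos: [0.3357, -0.2029, 0.1187]
eef_rot: [[0.008, 0.491, 0.871], [-0.001, 0.871, -0.491], [-1.0, 0.003, 0.008]]
force: [0.1, 0.1, 1.4]
grip_width: 0.0296
t 66.75 tcp mm [ 335.7 -202.9  118.7] yaw_y 60.6 x [ 0.008 -0.001 -1.   ] F [0.1 0.1 1.4] w 29.6 q [-0.69 -0.26  1.8   0.    1.6  -1.75]
box (np.float64(23.3), np.float64(-225.6)) theta 1.366 r 82.3
```

```bash
python3 -m jog '[[174,0.7,-0.2,0,0,0.5,0],[174,0,0,-3,0,0,0],[174,0,0,-3,0,0,0],[174,0,0,-1.6,0,0,0],[174,0,0,0,0,0,0]]';python3 la.py|head -2; python3 -m jog '[[255,0,0,0,0,0,0],[255,0,0,0,0,0,0],[255,0,0,0,0,0,0],[255,0,0,0,0,0,0]]'; python3 la.py|sed -n 2p;  python3 -m jog '[[255,-0.1,-0.28,0,0,0,0],[255,-0.06,-0.15,0,0,0,0],[255,0,0,0,0,0,0]]' | head -2; python3 la.py|sed -n 2p
```

```text
time: 67.25
ee_pos: [0.3503, -0.2039, 0.0491]
eef_rot: [[0.013, 0.484, 0.875], [-0.011, 0.875, -0.484], [-1.0, -0.003, 0.017]]
force: [0.1, 0.4, -0.3]
grip_width: 0.0296
t 67.25 tcp mm [ 350.3 -203.9   49.1] yaw_y 61.0 x [ 0.013 -0.011 -1.   ] F [ 0.1  0.4 -0.3] w 29.6 q [-0.67 -0.2   1.89 -0.    1.43 -1.73]
box (np.float64(22.2), np.float64(-211.0)) theta 1.307 r 68.4
time: 67.65
ee_pos: [0.3516, -0.204, 0.0516]
eef_rot: [[0.014, 0.481, 0.877], [-0.015, 0.877, -0.481], [-1.0, -0.006, 0.019]]
force: [-1.2, -1.5, -6.0]
grip_width: 0.016
box (np.float64(22.0), np.float64(-209.8)) theta 1.3 r 67.3
time: 67.95
ee_pos: [0.3512, -0.2046, 0.0515]
box (np.float64(22.8), np.float64(-210.0)) theta 1.312 r 67.2
```

```bash
python3 lv.py | tail -2; python3 -m jog '[[255,-0.2,-0.5,0,0,0,0],[255,0,0,0,0,0,0]]'|head -4; python3 la.py|sed -n 2p; python3 lv.py | tail -2
```

```text
tcp box (np.float64(22.8), np.float64(-210.0))
wrist 1095 knob box [  20.  -217.2] [  19.7 -213.3] theta 1.282 z 0.0888
time: 68.25
ee_pos: [0.35, -0.2076, 0.0515]
eef_rot: [[0.019, 0.479, 0.878], [-0.002, 0.878, -0.479], [-1.0, 0.008, 0.017]]
force: [0.9, 1.4, -3.5]
box (np.float64(25.8), np.float64(-210.8)) theta 1.358 r 67.3
tcp box (np.float64(25.8), np.float64(-210.8))
wrist 1101 knob box [  23.3 -218.1] [  22.8 -214.3] theta 1.327 z 0.0888
```

```bash
python3 -m jog '[[255,-0.17,-0.44,0,0,0,0],[255,0,0,0,0,0,0]]'|head -2; python3 la.py|sed -n 2p; python3 lv.py | tail -1;  python3 -m jog '[[174,0,0,0,0,0,0],[174,0,0,0,0,0,0],[174,0,0,0,0,0,0],[174,0,0,3,0,0,0],[174,0,0,4,0,0,0],[174,0,0,3,0,0,0],[174,1,4,0,0,0,0],[174,1,4,0,0,0,0],[174,0,0,0,0,0,0],[174,0,0,0,0,0,0]]' | head -2; python3 lv.py
```

```text
time: 68.55
ee_pos: [0.3495, -0.209, 0.0514]
box (np.float64(27.3), np.float64(-211.1)) theta 1.381 r 67.3
wrist 1101 knob box [  25.2 -218.7] [  24.7 -215.2] theta 1.356 z 0.0887
time: 69.65
ee_pos: [0.3712, -0.1381, 0.1637]
t 69.65 tcp mm [ 371.2 -138.1  163.7] yaw_y 60.9 x [ 0.031 -0.02  -0.999] F [-0.2  0.5  0.5] w 29.9 q [-0.5  -0.29  1.74 -0.    1.66 -1.56]
tcp box (np.float64(-46.0), np.float64(-199.8))
wrist 318 knob box [  23.4 -217.7] [  24.8 -217. ] theta 1.363 z 0.0884
```

```bash
python3 -m jog '[[174,-1,3,3,0,0,0],[174,-1,4,3,0,0,0],[174,-1,4,3,0,0,0],[174,-1,4,3,0,0,0],[174,-1,4,2,0,0,0],[174,0,4,0,0,0,0],[174,0,0,0,0,0,0],[174,0,0,0,0,0,0]]'|head -2; python3 lv.py
python3 - <<'E'
from h import *
import hd
d=snap('top'); P=pts(d)
hd.handle(d,.025)
b=np.stack([(P[...,:2]-BX)@xb*1000,(P[...,:2]-BX)@yb*1000],-1)
for z0 in (.16,.28):
  m=(abs(P[...,2]-z0)<.01)&(abs(b[...,1])<118)&(b[...,0]>100)&(b[...,0]<210); print(z0,m.sum(),np.median(b[...,0][m]))
m=(abs(P[...,2]-.085)<.006)&(P[...,0]>.74)&(P[...,0]<.84)&(abs(P[...,1]+.025)<.06); print('jar',m.sum(),P[m].mean(0))
m=(b[...,0]>20)&(b[...,0]<90)&(abs(b[...,1])<60); print('plate z',np.median(P[...,2][m]).round(4))
E
```

```text
time: 70.55
ee_pos: [0.3174, 0.0901, 0.3051]
t 70.55 tcp mm [317.4  90.1 305.1] yaw_y 59.5 x [ 0.026 -0.018 -1.   ] F [-0.3  0.2 -0.2] w 29.8 q [ 0.13 -0.41  1.54 -0.02  1.99 -0.92]
tcp box (np.float64(-264.0), np.float64(-286.2))
wrist 138 knob box [  21.7 -218.4] [  24.3 -217.4] theta 1.358 z 0.0876
top 26 knob box [  23.4 -220.8] [  24.  -220.2] theta 1.362 z 0.0885
0.16 237 146.12947799611555
0.28 332 174.03718424848478
jar 198 [ 0.7891286  -0.02400566  0.08485632]
plate z 0.0266
```

```bash
python3 -c "
from h import *
print(r.hand_in())"
```

```text
the job is handed in; nothing more can be done
None
```

I opened the lid onto its stop, loaded all three palette knives under the plate, and turned the lever to about 1.36–1.37 rad. I handed the job in at about 70 s with the arm clear.

**Last checks:**
- **Lid:** the slope measured from the top camera gives about 1.80 rad, on the stop.
- **Knives:** before I turned the lever, the origins were at box x of about -49 to -50 and y of -63, 3 and 66, all within 1.5° of the box axis. After the first turn of the lever they still looked in place in the top picture. My handle detector found nothing in the very last top view because the handles were too small for it, so there is no measurement after the final lever nudge, which touched only the knob.
- **Lever:** the knob reads 1.358–1.362 rad, and about 1 mm (0.015 rad) short of the black line when compared with the line directly. That is past the 1.2 touch point and well under the 1.6 overrun.
- **Jar:** standing where it was.

**What went wrong or disagreed:**
- **Finger length:** the fingertips end about 30 mm behind the reported TCP. My first two attempts on the lid handle closed on nothing, and I corrected every grasp depth after that.
- **First knife:** it turned about 10° in the grip while being rotated, and I straightened it before loading.
- **Middle knife:** one descent landed on the handle's top with about 5 N, moving nothing. The next try worked.
- **Lever regrips:** I regripped the knob twice to bring it nearer the line. The second closing pulled the lever back about 3–4 mm before I brought it forward again.

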